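# Bring the trolley wheel's tyre valve to the top

## Robot

A 7-joint arm with a two-finger parallel gripper is mounted at the origin on the work surface. World frame = base frame: x ahead of the robot, y to its left, z up, the work surface at z = 0. Lengths are in m, angles in rad, forces in N, time in s.
With the tool pointing down it reaches from about 0.35 to 0.9 m from the base axis. Payload 19.9 kg.
Tool frame: the origin (TCP) lies at the very end of the fingers, on their centre line; the grasp point (between the pads) lies 19 mm behind it (grip_point_offset is the distance from the TCP to the grasp point, in m); x points along the fingers, y is the direction in which the jaws open and shut, and the axes are right-handed (so a half turn about x gives the same grasp; the last joint's range is limited). The gripper opens to 85 mm and grips with 20 to 120 N. Pads are 22 mm wide; open, the fingers measure 114 mm over their backs; the gripper's body (76 mm by 85 mm) begins 54 mm behind the grasp point. The pads swing forward as they close: fully open they stand 13 mm farther back than shut.
Start: joints at [1.073, 0.417, -0.01, 1.614, 0.005, 1.111, -0.053], TCP at [0.276, -0.561, 0.231] pointing down, gripper open.
Joint ranges: [-2.81, 2.81], [-0.39, 2.02], [-1.27, 1.25], [0.06, 2.57], [-1.19, 4.33], [0.19, 2], [-2.82, 2.82]. Speed limits (rad/s): [1.89, 1.89, 2.39, 2.39, 3.01, 3.01, 3.01].

## Interface

Orientations are given as a unit quaternion [w, x, y, z].
In Python, from rig import sense, camera, camera_params, job_done, boxes_of, pinpoint, grip_point_offset gives the robot as it stands.
- The arm moves only by the tool jog_arm, never from a script. Its argument "deltas" is one flat list of numbers, 4 for each row, row after row: the shift along the tool's x, y, z in m, then the turn about the tool's x in degrees. A call has 1 to 8 rows; each row shifts and turns the commanded pose from where the row before left it, along the tool's axes as they then stand; what a row does not reach is not made up. A row lasts 1/10 s, in which the tool goes at most 50 mm and 8.59 degrees, less where a joint would pass 70% of its speed; a pose out of reach is approached as far as the arm can. A call is refused whole if a number of a shift passes 0.05 or a number of a turn 8.59, either way. A call with a gripper value outside its range is refused whole. "gripper" is the finger opening in m, from 0 to 0.0854, set as the call begins (left out, the last holds). The fingers move at their own pace and stop on an object; "squeeze" is the grip in N (left out, the last holds). Time passes only in rows, so rows that do not move let the fingers close. It gives the time, the measured TCP pose, the force and the opening at its end, in the units of the state.
- sense(): the state, without advancing time (a new reading comes with each control period).
- camera(name): name is "side" or "top"; returns the picture (400x640x3 uint8, red, green, blue); there is no depth.
- camera_params(name): a dict with "camera_matrix" (3x3 intrinsics, pixels), "cam_to_world" (4x4, takes a point from camera to world coordinates). Camera axes: x right, y down, z forward; pixel columns grow to the right and rows downward; lengths in m; the calibration is good to about 2 mm. A picture is of the moment at which its call begins. camera_params takes no time and is no camera call.
- job_done(): hands the job in, once; it reports no verdict.
Trained networks look in the newest picture that a camera, given by its name, has taken for a name from the list of things; names that differ only in an ending like _2 or _b are one class to them, and where a whole thing is asked for, a point or a joint stands for the part that bears it (a point fixed in the world has none). Each returns a list of dicts, best first, with "p" (0 to 1); they miss things now and then, are a little off and sometimes report something else, mostly with a low value. They report only what shows in the picture. A call takes as long as a camera call.
- boxes_of(camera, thing): "centre" ([row, column] in pixels, amid what is visible of it).
- pinpoint(camera, thing): "centre" ([row, column] in pixels: a listed point, or the origin of a listed thing).
The state is a dict: "time_s": time; "joint_positions": joint angles; "dq": joint speeds; "effort": joint torques, N m; "ee_pos": TCP position; "eef_rot": TCP orientation; "contact_force": force on the tool from outside, world axes, zero at the start; "torque": the same for the moment, N m; "grip_width": finger opening in m.
Only numpy, scipy, OpenCV 4.12 (cv2) and the standard library are available. Lean on these libraries where they do the work, as an engineer would, in place of code of your own. Each camera call takes 0.05 s, during which the arm holds its last target.

## Task

The air sampler's trolley wheel is on the wheel stand, waiting to have its tyre topped up. Turn it round by pushing gently on its spokes, in two or more separate pushes, drawing the fingers right out from between the spokes before each new push, until the valve stem is at the very top of the wheel, straight above the axle, and leave it standing still there. Only push, do not grip anything; keep off the tyre and the valve stem, and leave the gauge, the filter dish and the shut-off valve where they lie.

Things in the scene. Friction and masses are not known exactly. Their poses are not given: they have to be found in the camera images.
- stand: Grey steel wheel stand bolted to the bench, base 220 mm wide. Origin on the bench straight below the wheel's middle; x is the axle direction, pointing away from the robot (yaw within 0.25 rad of world x), z up. Axle 175 mm above the origin. Its one 28 mm post is behind the wheel seen from the robot (56 to 84 mm along +x); nothing stands in front of the wheel.
- wheel (a joint): Wheel angle, rad: 0 (or 6.283) = valve straight up at the top; grows as the wheel turns clockwise seen from the robot: at 1.571 the valve is at the robot's right (stand -y), at 3.142 at the bottom. Turns freely either way; light drag (0.12 N m, about 2 N at a spoke) keeps it where it is left.
- valve_cap (a point): Inner end of the valve stem, on its blue dust cap, 71 mm from the axle centre in the wheel's middle plane. The brass stem is 11 mm thick at the cap and runs outward along a radius to the rim, midway between two spokes. The z axis here points from the axle to the valve, its x axis along the axle.
- hub_face (a point): Centre of the black cap on the hub's robot-side face, on the axle, 26 mm in front of the wheel's middle plane. The hub is grey, 48 mm in diameter.
- spokes: White rim with five equal spokes at 36, 108, 180, 252 and 324 degrees from the valve. A spoke is 12 mm thick in the turning direction, 36 mm deep along the axle (18 either side of the wheel's middle plane) and runs from the hub (radius 24) to the rim (inner radius 106, 36 wide). The gaps are open right through. Origin at the axle in the middle plane; z towards the valve, turns with the wheel.
- tyre: Black rubber tyre, 310 mm outer diameter, 40 mm wide and high (inner radius 115 mm), reaching 20 mm either side of the middle plane. Origin at the axle centre, turns with the wheel.
- valve: The brass valve stem with blue cap, 36 mm long inside the rim (radius 71 to 107 mm). Origin at the axle centre, z towards the valve.
- gauge: Black round dial gauge with white face, 58 mm in diameter and 24 mm high, with a short brass stem to +x (82 mm from the centre to its end), lying loose on the bench. Origin under the dial's centre.
- dish: Clear round dish, 92 mm in diameter, with white filter discs, 18 mm high, loose on the bench. Origin at the centre of its underside.
- shutoff: Black in-line pneumatic shut-off valve with a blue tap, 76 x 22 x 40 mm, loose on the bench. Origin at the centre of its underside, x along its length.

How it is judged:
By the outcome, as a careful person would: the job done as asked, in the order asked, and still so for the second after the job is handed in, with the robot touching nothing.
It also fails if it takes over 61 s, if anything falls off the work surface, if the arm or the gripper's body presses on something with over 40 N, if the wrist force passes 120 N, or if a joint passes its speed limit or range.

## Working session

There is one attempt and no reset: what is moved stays moved. The work goes in short steps, Python scripts to look and compute and a tool call to move; the robot and the scene stay as the last step left them, time stands still between calls to the robot, and variables do not carry over. Pictures are saved under pics/ and viewed, and the job is handed in when it is done.

Besides the shell and the picture viewer there is one more tool, called after "Request:" as name(argument=value, ...) on one line, values as JSON. jog_arm: Moves the arm, as the interface text tells. Its arguments: {"type":"object","properties":{"deltas":{"type":"array","items":{"type":"number"}},"gripper":{"type":"number"},"squeeze":{"type":"number"}},"required":["deltas"]}

```bash
mkdir -p pics; python3 - <<'E'
from rig import *
import cv2
print(sense())
for c in("side","top"):
    im=camera(c);cv2.imwrite(f"pics/{c}0.png",im[:,:,::-1])
    p=camera_params(c);print(c,p)
    for t in("stand","wheel","valve_cap","hub_face","spokes"):
        print(t,pinpoint(c,t)[:2] if t!="wheel" else boxes_of(c,t)[:2])
print(grip_point_offset)
print(sense()["time_s"])
E
```

```text
{'time_s': 0.0, 'joint_positions': array([ 1.07250306,  0.41799238, -0.01029875,  1.6141704 ,  0.00469558,
        1.11069585, -0.05299118]), 'dq': array([ 0.00193846, -0.00057603, -0.00084001, -0.00074828,  0.00102037,
       -0.00188971, -0.00174263]), 'effort': array([-2.38496774e-03, -8.64453006e+01,  6.77163843e-01, -4.34899271e+01,
        1.89640507e-02,  7.42457021e-03, -2.35524453e-07]), 'ee_pos': array([ 0.27550669, -0.56061394,  0.23065038]), 'eef_rot': array([-0.15968472, -0.68861251, -0.16052363,  0.68887282]), 'contact_force': array([-0.81941615,  0.43907172,  0.25623334]), 'torque': array([-0.03475815, -0.02194709, -0.0132495 ]), 'grip_width': 0.08558896658290961}
side {'camera_matrix': array([[517.55227433,   0.        , 320.81584374],
       [  0.        , 517.55227433, 202.90342875],
       [  0.        ,   0.        ,   1.        ]]), 'cam_to_world': array([[-0.90635165, -0.27274681,  0.32270089,  0.14995716],
       [-0.42250413,  0.59247905, -0.68590001,  1.0069182 ],
       [-0.00411648, -0.75800907, -0.65223102,  1.08020862],
       [ 0.        ,  0.        ,  
[... 427 characters left out ...]
 1.        ]]), 'cam_to_world': array([[ 2.41826947e-02, -9.84468099e-01,  1.73890076e-01,
         4.08229926e-01],
       [-9.99706921e-01, -2.40099985e-02,  3.09695444e-03,
         2.53117142e-02],
       [ 1.12624761e-03, -1.73914005e-01, -9.84760199e-01,
         1.22968300e+00],
       [ 0.00000000e+00,  0.00000000e+00,  0.00000000e+00,
         1.00000000e+00]])}
stand [{'centre': [199.0, 346.8], 'p': 0.58}]
wheel [{'centre': [177.2, 350.0], 'p': 0.84}]
valve_cap [{'centre': [192.4, 371.7], 'p': 0.85}]
hub_face [{'centre': [196.4, 346.1], 'p': 0.68}, {'centre': [184.0, 350.2], 'p': 0.47}]
spokes [{'centre': [183.9, 350.8], 'p': 0.59}, {'centre': [148.1, 251.8], 'p': 0.48}]
0.0187
0.6
```

View pics/side0.png

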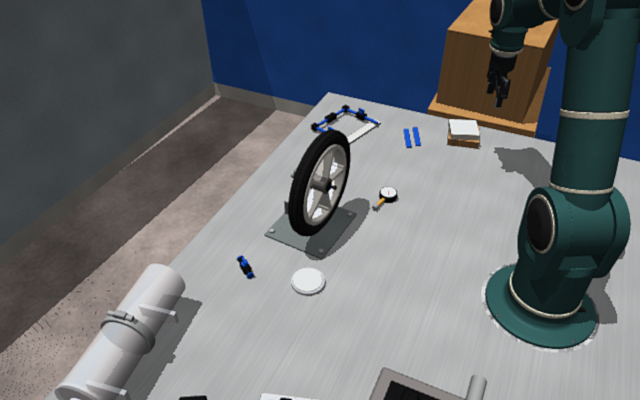

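View pics/top0.png

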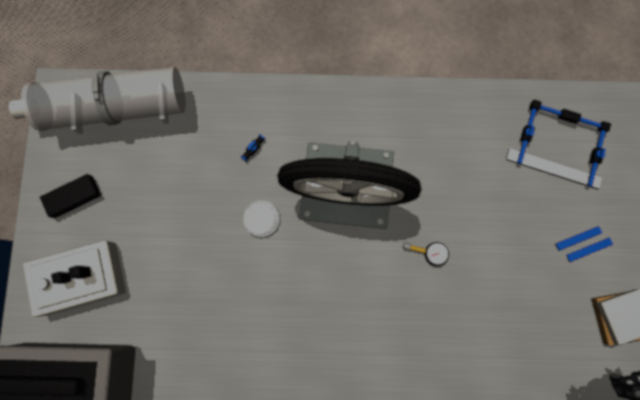

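```bash
cat > h.py <<'E'
from rig import *
import numpy as np, cv2
def PM(c):
    p=camera_params(c);T=np.linalg.inv(p["cam_to_world"]);return p["camera_matrix"]@T[:3]
def tri(rs,rt):
    X=cv2.triangulatePoints(PM("side"),PM("top"),np.array([[rs[1]],[rs[0]]],float),np.array([[rt[1]],[rt[0]]],float))[:,0];return X[:3]/X[3]
def proj(c,X):
    x=PM(c)@np.append(X,1);return x[:2]/x[2]  # col,row
E
python3 - <<'E'
from h import *
print("spokes",tri([180.6,320.8],[183.9,350.8]))
print("valve",tri([186.4,329.2],[192.4,371.7]))
print("stand",tri([226.9,318.2],[199,346.8]))
print("hub",tri([184.2,319.6],[196.4,346.1]))
im=cv2.imread("pics/side0.png");cv2.imwrite("pics/side0z.png",cv2.resize(im[120:250,250:410],None,fx=4.5,fy=4.5,interpolation=2))
im=cv2.imread("pics/top0.png");cv2.imwrite("pics/top0z.png",cv2.resize(im[130:280,230:470],None,fx=3.3,fy=3.3,interpolation=2))
E
```

```text
spokes [ 0.63248039 -0.0228557   0.18347959]
valve [ 0.62730386 -0.07241998  0.12777142]
stand [ 0.63623789 -0.02048512  0.00497326]
hub [ 0.61744953 -0.0095862   0.18234671]
```

View pics/side0z.png

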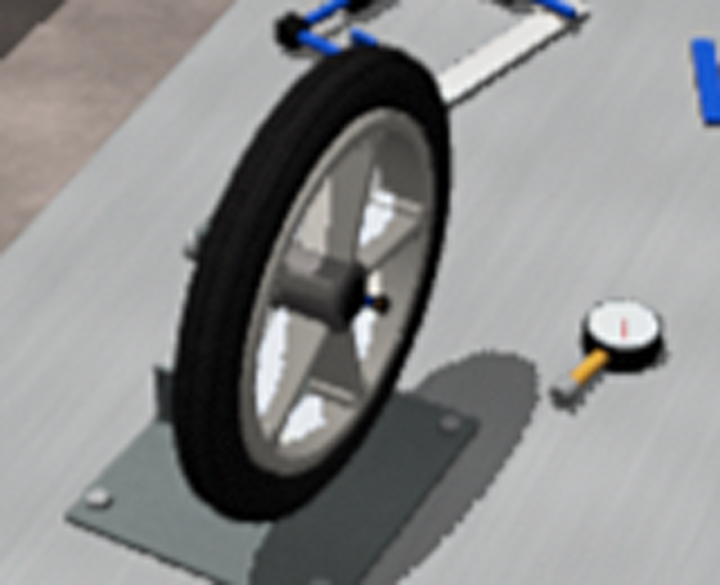

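View pics/top0z.png

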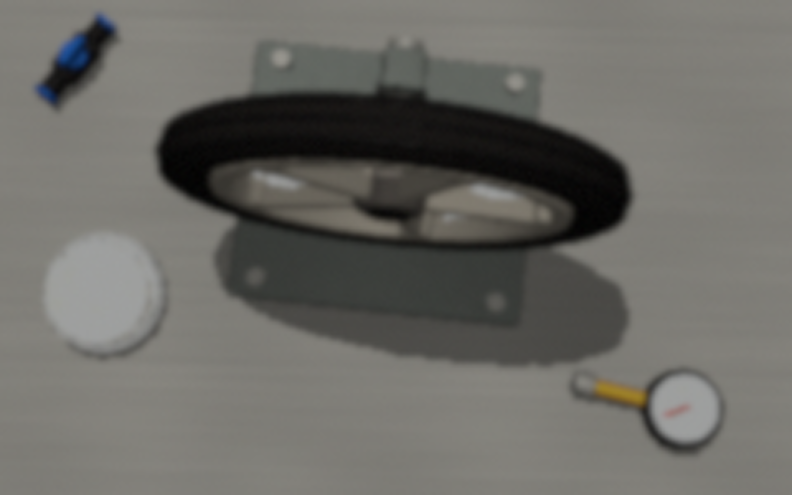

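```bash
cat >> h.py <<'E'
def stand_pts(p,P):
    x,y,yaw=p[:3];c,s=np.cos(yaw),np.sin(yaw)
    P=np.atleast_2d(P);return np.c_[x+c*P[:,0]-s*P[:,1],y+s*P[:,0]+c*P[:,1],P[:,2]]
def projN(c,X):
    x=PM(c)@np.c_[X,np.ones(len(X))].T;return (x[:2]/x[2]).T
def wheel(th,r,t,ax):
    # point radius r at angle t from valve (clockwise seen from robot), ax along axle
    a=th+t;return np.array([ax,-r*np.sin(a),0.175+r*np.cos(a)])
def ring(r,ax,n=90):
    return np.array([wheel(0,r,t,ax) for t in np.linspace(0,2*np.pi,n,endpoint=False)])
def overlay(c,im,p,th,crop,f):
    r0,r1,c0,c1=crop
    z=cv2.resize(im[r0:r1,c0:c1],None,fx=f,fy=f,interpolation=2)
    def L(P,col,cl=False):
        q=((projN(c,stand_pts(p,np.array(P)))-[c0,r0]+.5)*f).round().astype(int)
        cv2.polylines(z,[q.reshape(-1,1,2)],cl,col,1,cv2.LINE_AA)
    for r,a in((.155,0),(.106,-.018),(.106,.018)):L(ring(r,a),(0,255,255),True)
    L(ring(.024,-.026),(0,255,0),True)
    for d in(36,108,180,252,324):
        for sg in(-.006,.006):
            P=[]
            for r in(.024,.106):
                P.append(wheel(th,r,np.radians(d)+sg/r,-.018))
            L(P,(0,0,255))
    L([wheel(th,.071,0,0),wheel(th,.107,0,0)],(255,0,255))
    B=.11
    return z
def mask(c,p,shape=(400,640)):
    m=np.zeros(shape,np.uint8)
    P=np.vstack([ring(.155,-.010),ring(.155,.010),ring(.148,-.02),ring(.148,.02)])
    h=cv2.convexHull((projN(c,stand_pts(p,P))*16).round().astype(np.int32))
    cv2.fillConvexPoly(m,h,255,cv2.LINE_AA,4);return m/255.
E
python3 - <<'E'
from h import *
from scipy.optimize import minimize
ims={c:cv2.imread(f"pics/{c}0.png") for c in("side","top")}
# observed tyre outline: dark mask, filled hull
obs={}
for c,box in(("side",(125,242,282,355)),("top",(150,215,272,425))):
    g=ims[c].max(2);thr=60 if c=="side" else 42
    m=np.zeros_like(g);r0,r1,c0,c1=box;m[r0:r1,c0:c1]=(g[r0:r1,c0:c1]<thr)
    n,l,s,_=cv2.connectedComponentsWithStats(m);k=1+np.argmax(s[1:,4]);m=(l==k).astype(np.uint8)
    cs,_=cv2.findContours(m,0,1);h=cv2.convexHull(np.vstack(cs));o=np.zeros_like(m);cv2.fillConvexPoly(o,h,1);obs[c]=o.astype(float)
    print(c,s[k])
f=lambda p:sum(((obs[c]-mask(c,p))**2).sum() for c in obs)
r=minimize(f,[.635,-.021,-.1],method="Nelder-Mead",options=dict(initial_simplex=[[.635,-.021,-.1],[.645,-.021,-.1],[.635,-.011,-.1],[.635,-.021,0]]))
print(r.x,r.fun,[o.sum() for o in obs.values()])
np.save("p.npy",r.x);p=r.x
def g(th):
    v=stand_pts(p,wheel(th,.071,0,0))[0];return proj("side",v),proj("top",v)
for th in np.arange(1.8,2.9,.1):print(round(th,1),*g(th))
E
```

```text
side [ 285  130   65  107 2361]
top [ 278  157  143   49 3158]
[ 0.63200125 -0.01674314 -0.04615496] 828.9854363706268 [np.float64(4760.0), np.float64(5373.0)]
1.8 [331.63693087 175.51468167] [378.75745606 187.82740139]
1.9 [331.31268635 177.73519783] [377.54630762 188.3831978 ]
2.0 [330.88681452 180.01104705] [376.05792606 188.8908871 ]
2.1 [330.36355457 182.32202353] [374.31090946 189.34662726]
2.2 [329.74783729 184.64784371] [372.32541251 189.74715306]
2.3 [329.04524824 186.96824728] [370.12287469 190.08975995]
2.4 [328.26199313 189.26309297] [367.7257767 190.3722841]
2.5 [327.40486528 191.51245156] [365.15742597 190.59307999]
2.6 [326.48121443 193.6966983 ] [362.44177092 190.75099725]
2.7 [325.49891611 195.79660715] [359.60324244 190.84535765]
2.8 [324.46634067 197.79344895] [356.6666202 190.8759335]
```

```bash
python3 - <<'E'
from h import *
p=np.load("p.npy")
a=overlay("side",cv2.imread("pics/side0.png"),p,2.23,(120,250,250,380),4.5)
b=overlay("top",cv2.imread("pics/top0.png"),p,2.23,(140,230,270,430),4.9)
cv2.imwrite("pics/ov1.png",a);cv2.imwrite("pics/ov2.png",b)
im=cv2.imread("pics/side0.png");cv2.imwrite("pics/grip.png",cv2.resize(im[0:120,440:600],None,fx=5,fy=5,interpolation=2))
E
```

```text
(no output)
```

View pics/ov1.png

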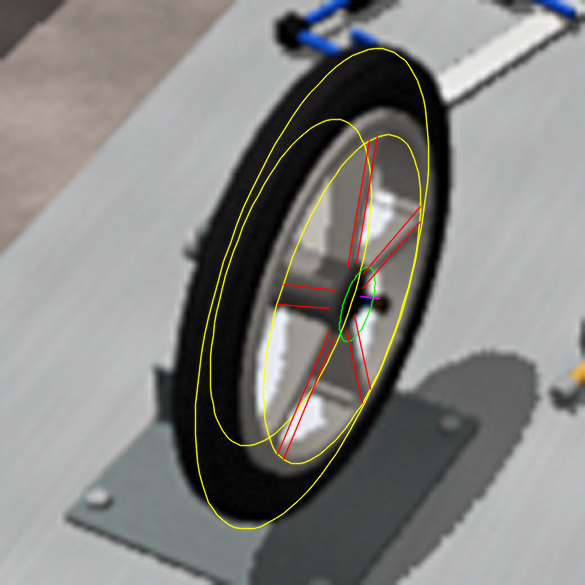

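View pics/ov2.png

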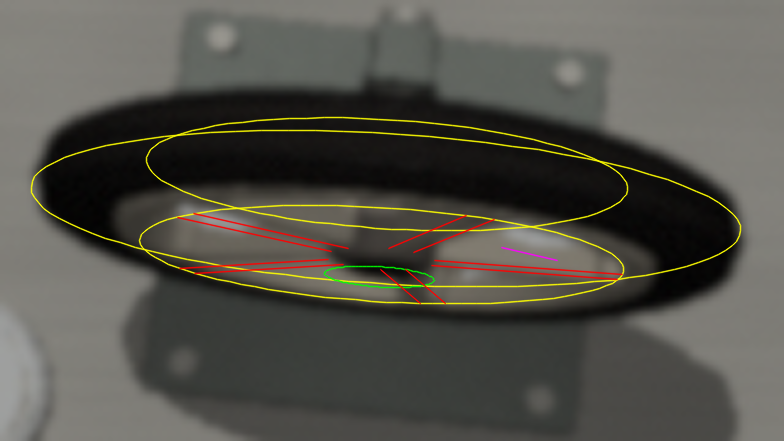

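View pics/grip.png

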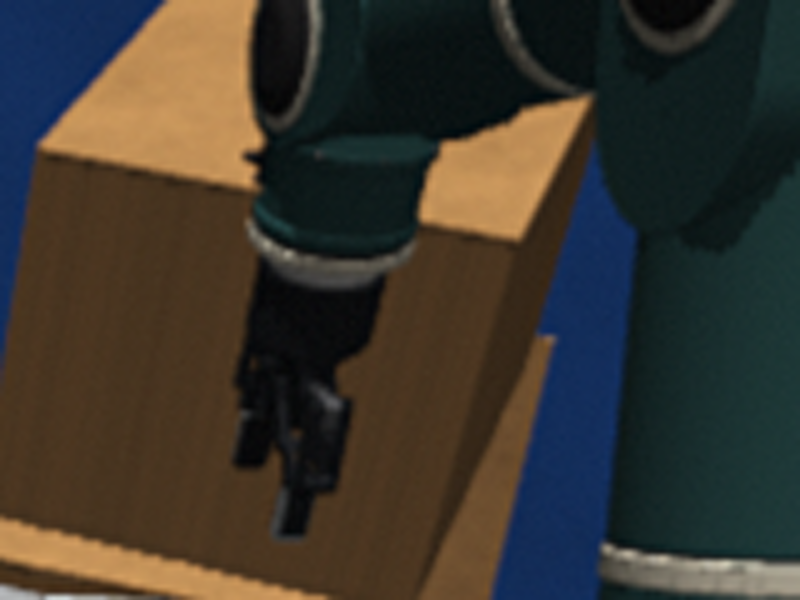

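```bash
cat >> h.py <<'E'
def obsmasks(ims):
    obs={}
    for c,box in(("side",(125,242,282,355)),("top",(150,215,272,425))):
        g=ims[c].max(2);thr=60 if c=="side" else 42
        m=np.zeros_like(g);r0,r1,c0,c1=box;m[r0:r1,c0:c1]=(g[r0:r1,c0:c1]<thr)
        n,l,s,_=cv2.connectedComponentsWithStats(m);k=1+np.argmax(s[1:,4]);m=(l==k).astype(np.uint8)
        cs,_=cv2.findContours(m,0,1);h=cv2.convexHull(np.vstack(cs));o=np.zeros_like(m);cv2.fillConvexPoly(o,h,1);obs[c]=o.astype(float)
    return obs
E
python3 - <<'E'
from h import *
from scipy.optimize import minimize
ims={c:cv2.imread(f"pics/{c}0.png") for c in("side","top")}
obs=obsmasks(ims)
def sp(p,P):
    P=np.array(P,float).copy();P[:,2]+=p[3] if len(p)>3 else 0
    return stand_pts(p,P)
def mk(c,p):
    m=np.zeros((400,640),np.uint8)
    P=np.vstack([ring(.155,-.012),ring(.155,.012),ring(.148,-.02),ring(.148,.02)])
    h=cv2.convexHull((projN(c,sp(p,P))*16).round().astype(np.int32))
    cv2.fillConvexPoly(m,h,255,cv2.LINE_AA,4);return m/255.
def fit(cs,p0):
    f=lambda p:sum(((obs[c]-mk(c,p))**2).sum() for c in cs)
    s=np.vstack([p0]+[np.array(p0)+d for d in np.diag([.01,.01,.08,.01][:len(p0)])])
    r=minimize(f,p0,method="Nelder-Mead",options=dict(initial_simplex=s,maxiter=400));return r.x.round(4),r.fun
for y in(-.2,-.1,0,.1):print(y,fit(["side","top"],[.635,-.02,y]))
print(fit(["side"],[.635,-.02,-.1]),fit(["top"],[.635,-.02,-.1]))
print(fit(["side","top"],[.635,-.02,-.1,0]))
for c in obs:
    for i in range(1): print(c,[ (np.where(obs[c].any(a))[0][[0,-1]]) for a in(0,1)],[ (np.where((mk(c,[.634,-.02,-.1])>.5).any(a))[0][[0,-1]]) for a in(0,1)])
E
```

```text
-0.2 (array([ 0.6325, -0.018 , -0.0447]), np.float64(843.793141099577))
-0.1 (array([ 0.6325, -0.018 , -0.0422]), np.float64(843.2153940792005))
0 (array([ 0.6323, -0.018 , -0.0447]), np.float64(844.7925259515571))
0.1 (array([ 0.6322, -0.0167, -0.0436]), np.float64(847.5663514033065))
(array([ 0.6342, -0.0209, -0.0432]), np.float64(212.33925413302578)) (array([ 0.6312, -0.0198, -0.0436]), np.float64(611.8667281814686))
(array([ 0.6338, -0.0211, -0.0431, -0.0058]), np.float64(796.725044213764))
side [array([285, 349]), array([130, 236])] [array([285, 352]), array([128, 237])]
top [array([278, 420]), array([157, 205])] [array([277, 423]), array([154, 206])]
```

```bash
cat >> h.py <<'E'
def onplane(c,col,row,z):
    p=camera_params(c);d=p["cam_to_world"][:3,:3]@np.linalg.inv(p["camera_matrix"])@[col,row,1];o=p["cam_to_world"][:3,3]
    return o+d*(z-o[2])/d[2]
E
python3 - <<'E'
from h import *
Q=[onplane("top",a/4.9+270-.5,b/4.9+140-.5,.008) for a,b in((221,38),(570,72),(182,361),(540,400))]
Q=np.array(Q);print(Q.round(4),Q.mean(0))
for i,j in((0,1),(2,3)):
    d=Q[j]-Q[i];print(np.arctan2(d[0],-d[1]),np.linalg.norm(d))
for i,j in((2,0),(3,1)):
    d=Q[j]-Q[i];print(np.arctan2(d[1],d[0]),np.linalg.norm(d))
p=[.633,-.02,-.1]
E
```

```text
[[ 0.7609  0.0618  0.008 ]
 [ 0.7471 -0.1188  0.008 ]
 [ 0.5915  0.0767  0.008 ]
 [ 0.576  -0.1043  0.008 ]] [ 0.6688761  -0.02115947  0.008     ]
-0.07595292667389156 0.1811441064264116
-0.0852669642834993 0.18167625760256553
-0.08795617612566836 0.17004873854016853
-0.08478534032908942 0.17173530220007702
```

```bash
python3 - <<'E'
from h import *
from scipy.optimize import minimize
ims={c:cv2.imread(f"pics/{c}0.png") for c in("side","top")}
obs=obsmasks(ims)
def hull(c,p):
    P=np.vstack([ring(.135+.02*np.cos(a),.02*np.sin(a)) for a in np.linspace(-1.57,1.57,9)])
    return cv2.convexHull((projN(c,stand_pts(p,P))*16).round().astype(np.int32))
def mk(c,p):
    m=np.zeros((400,640),np.uint8)
    cv2.fillConvexPoly(m,hull(c,p),255,cv2.LINE_AA,4);return m/255.
def fit(cs,p0):
    f=lambda p:sum(((obs[c]-mk(c,p))**2).sum() for c in cs)
    s=np.vstack([p0]+[np.array(p0)+d for d in np.diag([.01,.01,.08,.01][:len(p0)])])
    r=minimize(f,p0,method="Nelder-Mead",options=dict(initial_simplex=s,maxiter=400));return r.x.round(4),r.fun
for cs in(["side","top"],["side"],["top"]):print(fit(cs,[.635,-.02,-.08]))
p=[.635,-.019,-.084]
for c,crop,f,n in(("side",(120,250,250,380),4.5,"ov3"),("top",(140,230,270,430),4.9,"ov4")):
    z=overlay(c,ims[c],p,2.3,crop,f)
    q=((hull(c,p)/16-[crop[2],crop[0]]+.5)*f).astype(int);cv2.polylines(z,[q],True,(255,255,0),1)
    cv2.imwrite(f"pics/{n}.png",z)
E
```

```text
(array([ 0.6323, -0.0179, -0.0766]), np.float64(351.70599000384465))
(array([ 0.6328, -0.0184, -0.0757]), np.float64(108.19024990388311))
(array([ 0.6322, -0.0179, -0.077 ]), np.float64(234.37362552864283))
```

View pics/ov3.png

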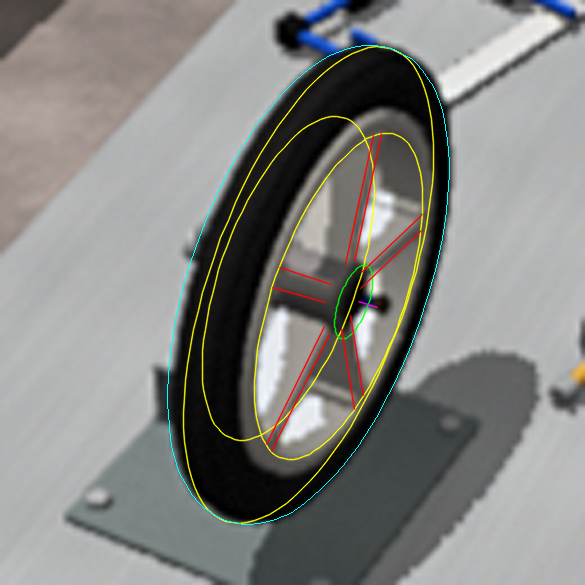

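View pics/ov4.png

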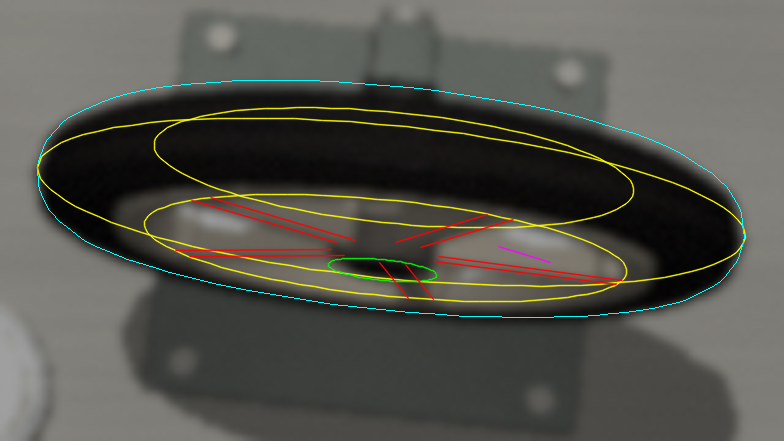

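```bash
python3 - <<'E'
from h import *
s=sense();t=s["ee_pos"];print(s["joint_positions"])
for k in(0,.0133,.073,.1,.13,.15,.17,.19,.21,.23,.25,.3):
    q=proj("side",t+[0,0,k]);e=proj("side",t+[0,0,k]+np.array([-.9,-.42,0])*.04)
    print(k,((q-[440,0])*5).round(),((e-[440,0])*5).round())
# finger backs
for sg in(-1,1):
    print(sg,[((proj("side",t+sg*np.array([.441,-.898,0])*.057+[0,0,k])-[440,0])*5).round() for k in(.0,.013,.07)])
E
```

```text
[ 1.07252007  0.41739432 -0.01030026  1.6135986   0.00472491  1.11068124
 -0.0529934 ]
0 [260. 519.] [321. 519.]
0.0133 [264. 501.] [326. 501.]
0.073 [284. 416.] [348. 416.]
0.1 [294. 377.] [358. 376.]
0.13 [304. 332.] [369. 331.]
0.15 [312. 301.] [377. 301.]
0.17 [319. 270.] [385. 270.]
0.19 [327. 238.] [393. 238.]
0.21 [335. 206.] [402. 206.]
0.23 [342. 173.] [410. 173.]
0.25 [350. 140.] [419. 140.]
0.3 [371.  54.] [441.  54.]
-1 [array([284., 565.]), array([289., 547.]), array([309., 465.])]
1 [array([236., 475.]), array([240., 458.]), array([259., 378.])]
```

Request:
jog_arm(deltas=[0,0,0,-8.5,0,0,0,-8.5,0,0,0,-8.5,0,0,0,-8.5,0,0,0,-8.5,0,0,0,-8.5,0,0,0,-8.3], gripper=0.0854)

```text
time_s: 1.3
ee_pos: [0.2757, -0.5609, 0.2313]
eef_rot: [-0.481, -0.518, -0.481, 0.518]
contact_force: [0.1, -0.5, -0.5]
grip_width: 0.0859
```

```bash
cat >> h.py <<'E'
from scipy.spatial.transform import Rotation as Ro
P0=np.array([.6325,-.018,-.080])
def rel(p=P0):
    s=sense();q=s["eef_rot"];R=Ro.from_quat([*q[1:],q[0]]).as_matrix()
    c,sn=np.cos(p[2]),np.sin(p[2]);d=s["ee_pos"]-[p[0],p[1],.175]
    print("t",s["time_s"],"ax,ys,zrel mm",(1000*np.array([c*d[0]+sn*d[1],-sn*d[0]+c*d[1],d[2]])).round(1),"yaw",np.arctan2(R[1,1],R[0,1]).round(4),"down",R[:,0].round(3),"F",s["contact_force"].round(1),"q",s["joint_positions"].round(2),"w",round(s["grip_width"],4))
E
python3 -c "
from h import *
rel()"
```

```text
t 1.3 ax,ys,zrel mm [-312.3 -569.7   56.3] yaw -0.0729 down [-0. -0. -1.] F [ 0.1 -0.5 -0.5] q [ 1.22  0.43 -0.21  1.61  0.1   1.12  0.92] w 0.0859
```

Request:
jog_arm(deltas=[-0.01,0.015,-0.04,0,-0.01,0.02,-0.045,0,0,0.02,-0.045,0,0,0.02,-0.045,0,0,0.02,-0.045,0,0,0.02,-0.045,0,0,0.02,-0.045,0,0,0.02,-0.045,0])

```text
time_s: 2.1
ee_pos: [0.4587, -0.2177, 0.2515]
eef_rot: [-0.48, -0.519, -0.48, 0.519]
contact_force: [1.9, -1.3, -0.3]
grip_width: 0.0851
```

Request:
jog_arm(deltas=[0,0.01,-0.045,0,0,0.01,-0.04,0,0,0.01,-0.035,0,0,0.01,-0.025,0,0,0,-0.015,0,0,0,0,0])

```text
time_s: 2.7
ee_pos: [0.5109, -0.0609, 0.2513]
eef_rot: [0.481, 0.519, 0.481, -0.518]
contact_force: [-0.3, -0.2, 0.6]
grip_width: 0.0854
```

```bash
python3 - <<'E'
from h import *
rel()
for c in("side","top"):
    im=camera(c)[:,:,::-1];cv2.imwrite(f"pics/{c}1.png",im)
    r=(60,240,270,450) if c=="side" else (110,300,240,460)
    cv2.imwrite(f"pics/{c}1z.png",cv2.resize(im[r[0]:r[1],r[2]:r[3]],None,fx=3.3 if c=="side" else 3,fy=3.3 if c=="side" else 3,interpolation=2))
    s=sense();t=s["ee_pos"];f=3.3 if c=="side" else 3
    for k in(0,.013,.073,.17):print(c,k,[((proj(c,t+[d,0,k])-[r[2],r[0]])*f).round() for d in(-.057,-.0425,0,.0425,.057)])
E
```

```text
t 2.7 ax,ys,zrel mm [-117.8  -52.5   76.3] yaw -0.0757 down [ 0.     0.001 -1.   ] F [-0.3 -0.2  0.6] q [ 0.52  0.24 -0.53  1.85  0.13  1.09 -0.14] w 0.0854
side 0 [array([392., 362.]), array([375., 357.]), array([325., 344.]), array([277., 331.]), array([261., 327.])]
side 0.013 [array([393., 349.]), array([376., 344.]), array([326., 331.]), array([278., 318.]), array([261., 314.])]
side 0.073 [array([399., 287.]), array([382., 282.]), array([331., 269.]), array([280., 257.]), array([264., 253.])]
side 0.17 [array([411., 178.]), array([392., 173.]), array([338., 161.]), array([285., 149.]), array([268., 145.])]
top 0 [array([395., 469.]), array([396., 447.]), array([396., 381.]), array([397., 317.]), array([397., 296.])]
top 0.013 [array([397., 468.]), array([397., 445.]), array([398., 379.]), array([398., 314.]), array([399., 292.])]
top 0.073 [array([406., 464.]), array([407., 439.]), array([407., 369.]), array([408., 300.]), array([408., 277.])]
top 0.17 [array([424., 455.]), array([424., 428.]), array([425., 350.]), array([425., 273.]), array([425., 247.])]
```

View pics/side1z.png

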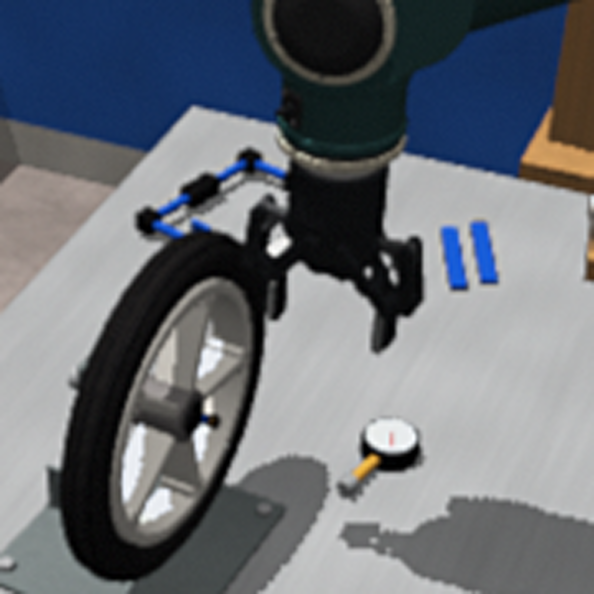

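View pics/top1z.png

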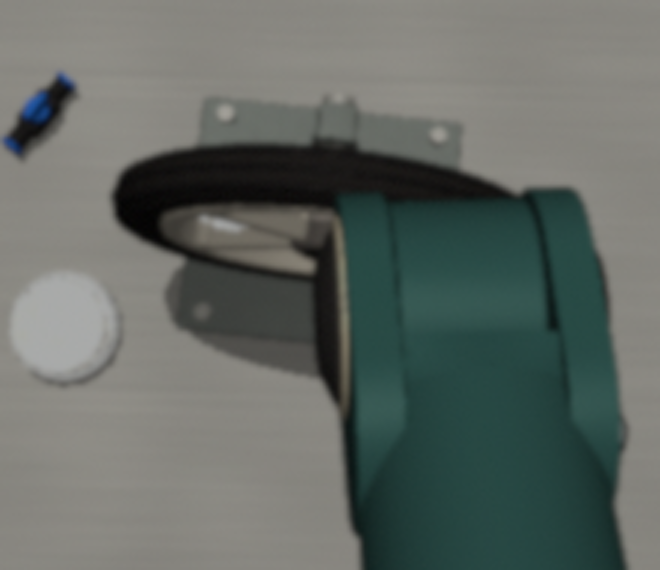

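```bash
python3 - <<'E'
from h import *
t=sense()["ee_pos"];a=np.array([np.cos(-.076),np.sin(-.076),0]);l=np.array([-a[1],a[0],0])
im=cv2.imread("pics/side1.png")
c0,r0,f=330,100,7
z=cv2.resize(im[r0:r0+80,c0:c0+75],None,fx=f,fy=f,interpolation=2)
def L(P,col):
    q=((projN("side",np.array(P))-[c0,r0]+.5)*f).astype(int);cv2.polylines(z,[q.reshape(-1,1,2)],False,col,1)
for sg in(-1,1):
  for w in(-.011,.011):
    L([t+sg*a*d+l*w+[0,0,k] for d,k in((.062,.115),(.077,.112),(.077,.062),(.057,.05),(.057,.013),(.043,.013))],(0,255,255) if w>0 else(0,0,255))
cv2.imwrite("pics/k1.png",z)
E
```

```text
(no output)
```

View pics/k1.png

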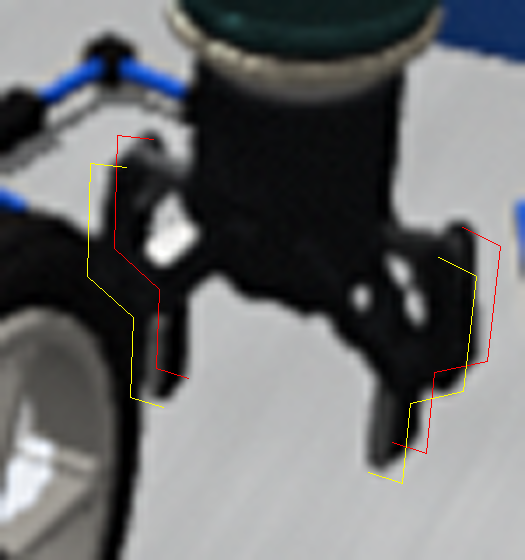

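```bash
cat > plan.py <<'E'
import numpy as np
# coords: right = -ys, up=z ; angle clockwise from top. block corners sampled
HW=13;K0,K1=60,121
u,v=np.meshgrid(np.linspace(-1,1,9),np.linspace(0,1,21))
edge=(abs(u)==1)|(v==0)|(v==1)
BX=(u*HW)[edge];BZ=(K0+v*(K1-K0))[edge]
TX=(u*HW)[edge];TZ=(13+v*(60-13))[edge]
def clear(th,gap,ys,tz):
    """th deg, gap centre deg rel valve. returns clearance to ccw-side spoke, cw-side spoke, rim, hub, tip-hub, valve"""
    X=-ys+BX;Z=tz+BZ
    def side(a):  # signed perpendicular distance clockwise from spoke at angle a
        a=np.radians(a);return X*np.cos(a)-Z*np.sin(a)
    def along(a):
        a=np.radians(a);return X*np.sin(a)+Z*np.cos(a)
    c=th+gap
    dcc=side(c-36).min()-6; dcw=(-side(c+36)).min()-6
    r=np.hypot(X,Z);rt=np.hypot(-ys+TX,tz+TZ)
    return dcc,dcw,106-r.max(),r.min()-24,rt.min()-24
E
python3 - <<'E'
from plan import *
G=[(y,z) for y in range(-80,81,3) for z in range(-190,20,3)]
for gap in(72,144,216,288):
    print("gap",gap)
    for th in range(130,-1,-10):
        best=None
        for y,z in G:
            for push in(0,):
                c=clear(th,gap,y,z)
                # contact dcc~0 => allow -; need others
                if abs(c[0])<1.6:
                    m=min(c[1],c[2],c[3]);m2=min(m,c[4]+4)
                    if best is None or m2>best[0]:best=(m2,m,y,z,[round(x) for x in c])
        print(th,(th+gap+180)%360-180,best and (round(best[0],1),best[2:]))
E
```

```text
gap 72
130 -158 (np.float64(9.0), (10, -154, [-1, 10, 9, 9, 70]))
120 -168 (np.float64(7.5), (4, -157, [0, 9, 8, 12, 73]))
110 -178 (np.float64(7.3), (-5, -157, [-1, 10, 7, 12, 73]))
100 172 (np.float64(7.7), (-11, -154, [0, 8, 9, 9, 70]))
90 162 (np.float64(6.8), (-20, -151, [-1, 10, 9, 7, 67]))
80 152 (np.float64(7.4), (-29, -148, [0, 14, 8, 7, 65]))
70 142 (np.float64(8.6), (-38, -142, [0, 16, 9, 9, 62]))
60 132 (np.float64(11.5), (-47, -133, [0, 12, 12, 12, 57]))
50 122 (np.float64(9.9), (-56, -124, [0, 10, 12, 19, 53]))
40 112 (np.float64(9.7), (-68, -112, [-1, 13, 10, 31, 52]))
30 102 (np.float64(10.3), (-71, -100, [-2, 10, 13, 34, 46]))
20 92 (np.float64(9.5), (-74, -88, [1, 9, 13, 37, 43]))
10 82 (np.float64(9.3), (-71, -73, [0, 10, 9, 34, 35]))
0 72 (np.float64(7.6), (-65, -61, [1, 9, 8, 28, 28]))
gap 144
130 -86 (np.float64(11.5), (76, -91, [1, 12, 12, 39, 46]))
120 -96 (np.float64(8.5), (73, -106, [0, 11, 8, 36, 52]))
110 -106 (np.float64(8.6), (64, -118, [-2, 9, 10, 27, 53]))
100 -116 (np.float64(7.2), (55, -127, [0, 7, 11, 18, 55]))
90 -126 (np.float64(9.0), (43, -136, [
[... 1475 characters left out ...]
1]))
110 38 (np.float64(-9.9), (-23, -40, [1, 3, 17, -2, -14]))
100 28 (np.float64(-13.4), (-11, -4, [0, 34, -13, 32, -15]))
90 18 (np.float64(-12.0), (-2, -4, [1, 30, -12, 32, -15]))
80 8 (np.float64(-9.0), (-2, -28, [-1, 5, 12, 8, -13]))
70 -2 (np.float64(-8.0), (1, -31, [1, 0, 15, 5, -12]))
60 -12 (np.float64(-6.7), (28, -16, [-1, 26, -7, 22, -9]))
50 -22 (np.float64(-0.9), (34, -25, [-1, 23, -1, 17, -3]))
40 -32 (np.float64(4.0), (37, -34, [-1, 20, 6, 11, 0]))
30 -42 (np.float64(10.0), (43, -43, [-1, 16, 10, 10, 6]))
20 -52 (np.float64(11.2), (52, -52, [0, 12, 11, 16, 15]))
10 -62 (np.float64(10.7), (61, -61, [0, 11, 11, 24, 24]))
0 -72 (np.float64(10.1), (70, -73, [-1, 12, 10, 33, 34]))
```

```bash
python3 - <<'E'
from h import *
im=cv2.imread("pics/side0.png")
o=[overlay("side",im,P0,th,(140,232,285,355),5.6) for th in(2.15,2.25,2.35)]
raw=cv2.resize(im[140:232,285:355],None,fx=5.6,fy=5.6,interpolation=2)
cv2.imwrite("pics/ov5.png",cv2.resize(np.hstack([raw[:, :]]+o[:1]),None,fx=1,fy=1))
cv2.imwrite("pics/ov6.png",np.hstack(o[1:]))
E
```

```text
(no output)
```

View pics/ov5.png

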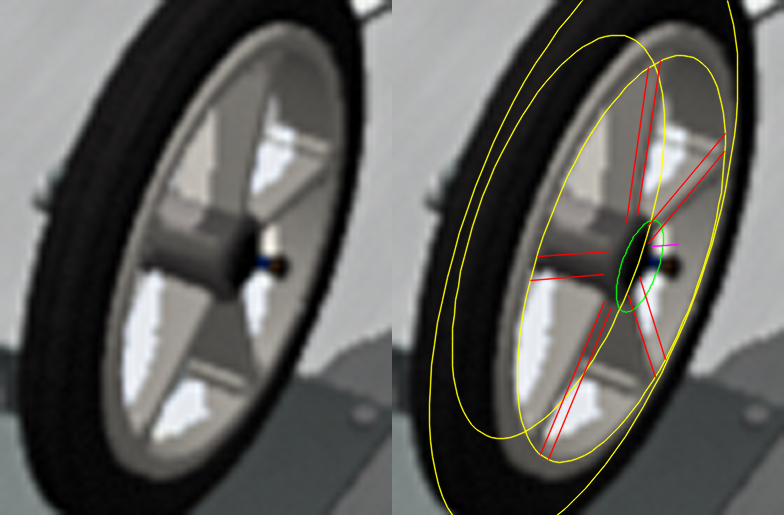

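View pics/ov6.png

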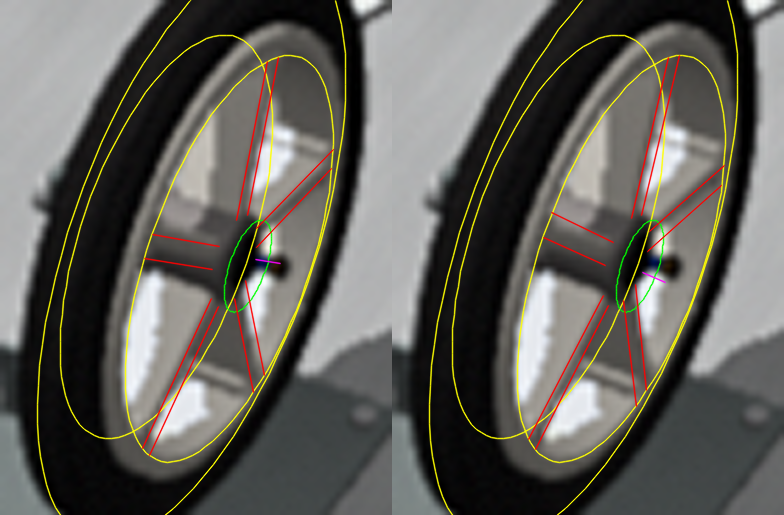

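```bash
cat >> plan.py <<'E'
def best(th,gap,target,step=1):
    b=None
    for y in np.arange(-85,86,step):
        for z in np.arange(-125,0,step):
            c=clear(th,gap,y,z)
            if target is None: m=min(c[0],c[1],c[2],c[3],c[4])
            elif abs(c[0]-target)<.6: m=min(c[1],c[2],c[3],c[4])
            else: continue
            if b is None or m>b[0]:b=(round(float(m),1),float(y),float(z),[round(float(q),1) for q in c])
    return b
E
python3 - <<'E'
from plan import *
for g,ts in((144,(129,124,119,114,109)),):
    print("enter",best(ts[0],g,None))
    for t in ts:print(t,best(t,g,0))
E
```

```text
enter (7.6, 78.0, -86.0, [7.6, 7.7, 8.5, 41.0, 46.0])
129 (11.3, 75.0, -93.0, [0.1, 11.3, 12.0, 38.0, 46.2])
124 (10.2, 74.0, -100.0, [0.0, 10.7, 10.2, 37.0, 48.9])
119 (9.4, 72.0, -106.0, [0.6, 9.5, 9.4, 35.0, 50.8])
114 (9.1, 68.0, -113.0, [-0.6, 9.1, 9.2, 31.0, 52.4])
109 (8.2, 65.0, -119.0, [0.0, 9.0, 8.2, 28.0, 54.6])
```

Request:
jog_arm(deltas=[0,0,-0.03,0,0.01,0,-0.04,0,0.03,0,-0.035,0,0.04,0,-0.0235,0,0.04,0,0,0,0.03,0,0,0,0.014,0,0,0,0,0,0,0])

```text
time_s: 3.6
ee_pos: [0.5201, 0.064, 0.0861]
eef_rot: [-0.479, -0.519, -0.48, 0.52]
contact_force: [0.2, 0.4, 0.1]
grip_width: 0.0856
```

```bash
python3 - <<'E'
from h import *
rel()
im=camera("side")[:,:,::-1];cv2.imwrite("pics/side2.png",im)
cv2.imwrite("pics/side2z.png",cv2.resize(im[60:250,250:450],None,fx=3.1,fy=3.1,interpolation=2))
E
```

```text
t 3.6 ax,ys,zrel mm [-118.6   72.7  -88.9] yaw -0.0802 down [-0.003 -0.    -1.   ] F [0.2 0.4 0.1] q [ 0.24  0.49 -0.52  1.96  0.34  0.78 -0.55] w 0.0856
```

View pics/side2z.png

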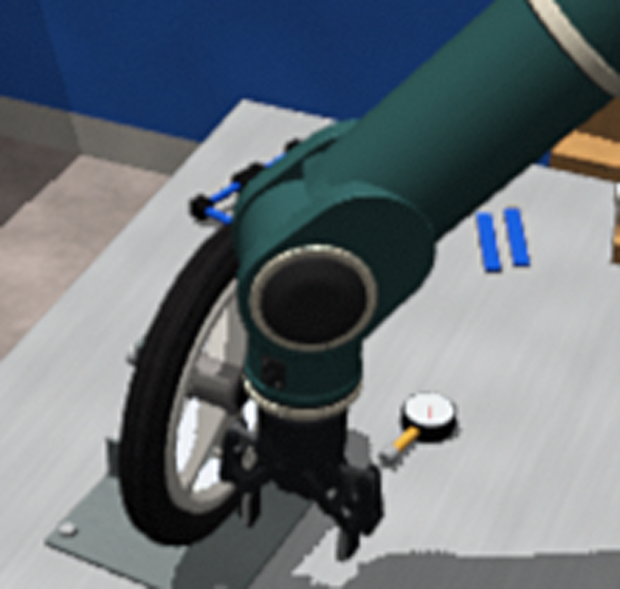

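```bash
python3 - <<'E'
from h import *
t=sense()["ee_pos"];a=np.array([np.cos(-.08),np.sin(-.08),0]);l=np.array([-a[1],a[0],0])
for k in(.15,.18,.22,.26,.3,.34):
    print(k,*[((proj("side",t+l*.065+a*d+[0,0,k])-[250,60]+.5)*3.1).round() for d in(-.075,0,.055,.075)])
im=camera("top")[:,:,::-1];cv2.imwrite("pics/top2z.png",cv2.resize(im[110:300,220:430],None,fx=3.5,fy=3.5,interpolation=2))
E
```

```text
0.15 [348. 496.] [263. 465.] [203. 443.] [182. 435.]
0.18 [350. 467.] [264. 436.] [203. 414.] [181. 406.]
0.22 [353. 427.] [264. 396.] [202. 374.] [180. 367.]
0.26 [355. 385.] [265. 355.] [202. 333.] [179. 326.]
0.3 [358. 342.] [266. 311.] [201. 290.] [178. 283.]
0.34 [361. 296.] [267. 266.] [200. 245.] [177. 238.]
```

View pics/top2z.png

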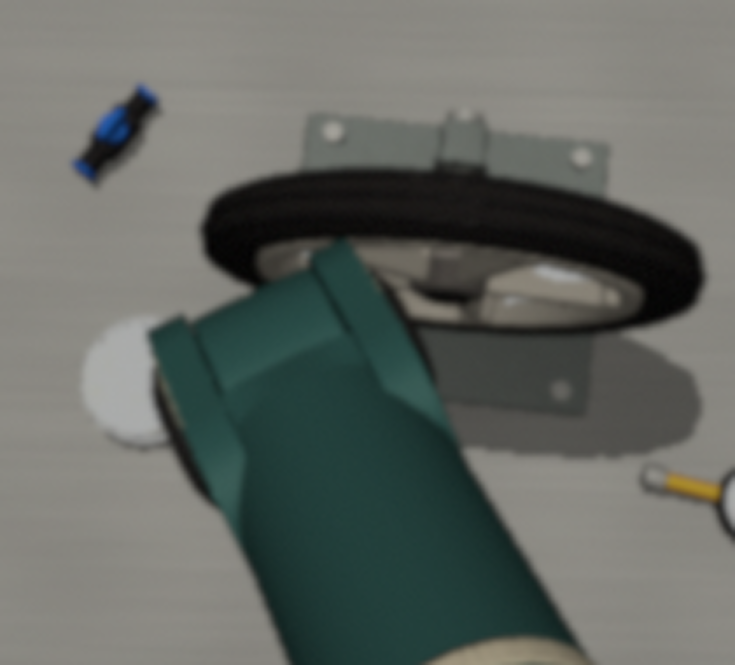

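```bash
cat >> plan.py <<'E'
def best2(th,gap,target,zmin=-76,wt=0.0):
    b=None
    for y in np.arange(-85,86,1.):
        for z in np.arange(zmin,10,1.):
            c=clear(th,gap,y,z)
            if target is None: m=min(c[:4])
            elif abs(c[0]-target)<.6: m=min(c[1:4])
            else: continue
            m=min(m,10)+min(0.05*c[4],.5)
            if b is None or m>b[0]:b=(round(float(m),1),float(y),float(z),[round(float(q),1) for q in c])
    return b
E
python3 - <<'E'
from plan import *
for g,ts in((216,range(129,58,-10)),(288,range(79,-1,-8))):
    print("enter",best2(ts[0],g,None))
    for t in ts:print(t,best2(t,g,0))
E
```

```text
enter (4.7, 12.0, -24.0, [6.2, 6.0, 5.8, 12.0, -22.8])
129 (7.3, 17.0, -28.0, [-0.0, 9.2, 8.3, 8.2, -19.9])
119 (7.2, 26.0, -31.0, [0.5, 12.3, 7.9, 7.8, -11.0])
109 (8.5, 36.0, -37.0, [-0.2, 17.4, 8.8, 8.5, -1.0])
99 (10.4, 45.0, -45.0, [-0.3, 13.7, 10.4, 11.3, 8.0])
89 (10.5, 53.0, -55.0, [-0.3, 10.3, 12.7, 16.3, 16.0])
79 (10.5, 63.0, -64.0, [-0.4, 10.1, 11.0, 26.0, 26.2])
69 (10.5, 70.0, -76.0, [-0.5, 10.0, 11.6, 33.0, 35.2])
59 (-13.9, 52.0, -76.0, [0.4, -14.4, 26.9, 15.0, 18.2])
enter (4.6, -5.0, -22.0, [5.4, 6.8, 5.4, 14.0, -16.0])
79 (7.8, 0.0, -25.0, [-0.4, 8.4, 9.1, 11.0, -12.0])
71 (7.3, 6.0, -25.0, [-0.1, 8.3, 8.1, 11.0, -17.0])
63 (6.9, 12.0, -27.0, [-0.3, 8.1, 8.7, 9.0, -23.0])
55 (6.8, 19.0, -28.0, [0.3, 10.1, 7.6, 8.6, -17.9])
47 (7.2, 26.0, -31.0, [0.5, 12.3, 7.9, 7.8, -11.0])
39 (7.8, 34.0, -35.0, [0.5, 16.3, 8.0, 8.6, -3.0])
31 (9.7, 41.0, -41.0, [0.4, 14.9, 9.5, 9.8, 4.0])
23 (10.5, 47.0, -49.0, [-0.3, 10.9, 12.3, 11.7, 10.0])
15 (10.5, 56.0, -56.0, [0.2, 10.9, 11.2, 19.2, 19.0])
7 (10.5, 63.0, -64.0, [-0.4, 10.1, 11.0, 26.0, 26.2])
```

Request:
jog_arm(deltas=[-0.03,0,0,0,-0.033,0,0.01,0,0,0,0.025,0,0,0,0.024,0,0,0.01,0,0,0,0,0,0])

```text
time_s: 4.3
ee_pos: [0.5275, 0.0047, 0.1519]
eef_rot: [0.48, 0.52, 0.479, -0.519]
contact_force: [0.0, -0.1, 0.4]
grip_width: 0.0857
```

```bash
python3 - <<'E'
from h import *
rel()
im=camera("side")[:,:,::-1];cv2.imwrite("pics/side3.png",im)
c0,r0,f=270,100,5
z=overlay("side",im,P0,2.25,(r0,r0+115,c0,c0+150),f)
t=sense()["ee_pos"];a=np.array([np.cos(-.08),np.sin(-.08),0]);l=np.array([-a[1],a[0],0])
for w in(-.012,.012):
    P=[t+a*d+l*w+[0,0,k] for d,k in((.055,.118),(.070,.115),(.070,.062),(.050,.05),(.050,.013),(.036,.013))]
    q=((projN("side",np.array(P))-[c0,r0]+.5)*f).astype(int);cv2.polylines(z,[q.reshape(-1,1,2)],False,(255,255,0),1)
cv2.imwrite("pics/k3.png",z)
cv2.imwrite("pics/k3r.png",cv2.resize(im[r0:r0+115,c0:c0+150],None,fx=f,fy=f,interpolation=2))
E
```

```text
t 4.3 ax,ys,zrel mm [-106.5   14.2  -23.1] yaw -0.0808 down [ 0.003 -0.    -1.   ] F [ 0.  -0.1  0.4] q [ 0.39  0.39 -0.55  1.92  0.26  0.9  -0.37] w 0.0857
```

View pics/k3.png

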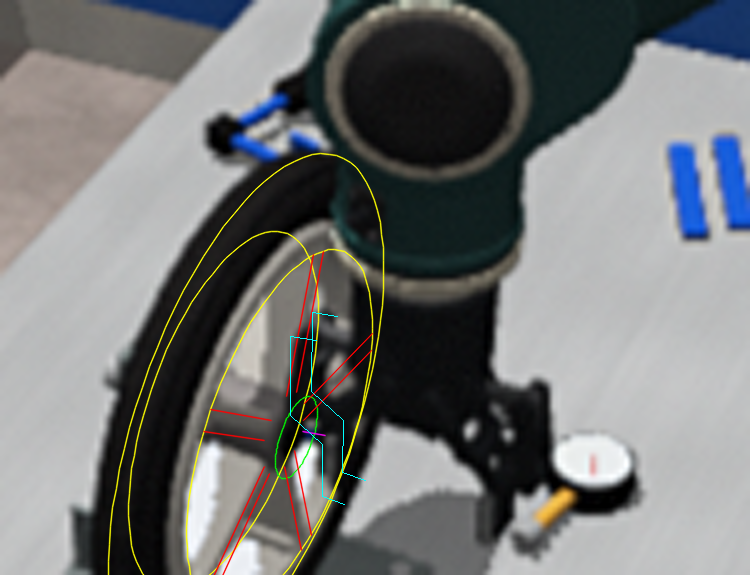

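View pics/k3r.png

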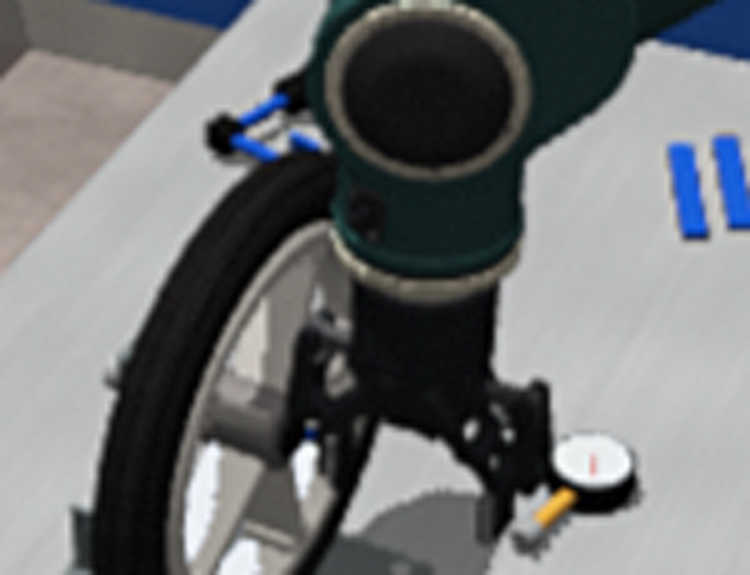

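Request:
jog_arm(deltas=[0.003,0.006,0,0,0,0.01,0,0,0,0.008,0,0,0,0,0,0])

```text
time_s: 4.75
ee_pos: [0.5512, 0.0035, 0.1472]
eef_rot: [0.48, 0.52, 0.48, -0.519]
contact_force: [0.8, -1.9, 2.0]
grip_width: 0.0856
```

```bash
python3 -c "
from h import *
rel()"
```

```text
t 4.75 ax,ys,zrel mm [-82.7  15.  -27.8] yaw -0.0792 down [ 0.001  0.    -1.   ] F [ 0.8 -1.9  2. ] q [ 0.37  0.44 -0.54  1.86  0.28  0.92 -0.38] w 0.0856
```

Request:
jog_arm(deltas=[0.001,0,-0.003,0,0.0015,0,-0.004,0,0.0015,0,-0.0045,0,0.0025,0,-0.0045,0,0.003,0,-0.005,0,0.004,0,-0.0045,0,0.0045,0,-0.0045,0])

```text
time_s: 5.45
ee_pos: [0.552, 0.0338, 0.1287]
eef_rot: [-0.48, -0.519, -0.48, 0.52]
contact_force: [-2.7, -2.8, 2.5]
grip_width: 0.085
```

```bash
python3 - <<'E'
from h import *
rel()
im=camera("side")[:,:,::-1];cv2.imwrite("pics/side4.png",im)
c0,r0,f=270,100,5
cv2.imwrite("pics/k4r.png",cv2.resize(im[r0:r0+115,c0:c0+150],None,fx=f,fy=f,interpolation=2))
print(pinpoint("side","valve_cap"))
E
```

```text
t 5.45 ax,ys,zrel mm [-84.4  45.2 -46.3] yaw -0.0789 down [-0.001 -0.    -1.   ] F [-2.7 -2.8  2.5] q [ 0.31  0.47 -0.54  1.87  0.3   0.89 -0.45] w 0.085
[]
```

View pics/k4r.png

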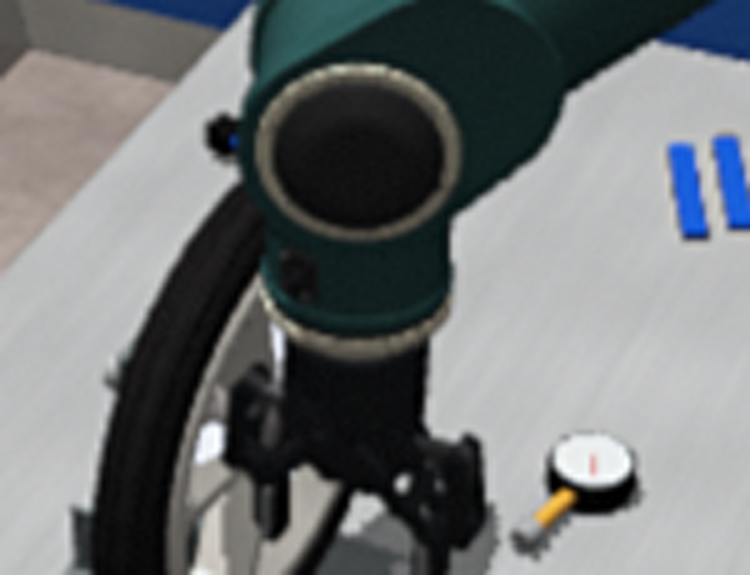

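Request:
jog_arm(deltas=[0.0045,0,-0.004,0,0.005,0,-0.004,0,0.005,0.001,-0.0045,0,0.0045,0,-0.005,0,0.0045,0,-0.004,0,0.0045,0,-0.003,0,0,0,0,0])

```text
time_s: 6.25
ee_pos: [0.5549, 0.0584, 0.1005]
eef_rot: [-0.48, -0.519, -0.48, 0.519]
contact_force: [-0.4, 0.9, 0.1]
grip_width: 0.0858
```

```bash
python3 -c "
from h import *
rel()"
```

```text
t 6.25 ax,ys,zrel mm [-83.4  70.  -74.5] yaw -0.0781 down [-0.001  0.    -1.   ] F [-0.4  0.9  0.1] q [ 0.25  0.51 -0.52  1.87  0.33  0.84 -0.52] w 0.0858
```

Request:
jog_arm(deltas=[0,-0.008,0,0,0,-0.02,0,0,0,-0.03,0,0,-0.03,-0.02,0.01,0,-0.04,0,0.035,0,-0.035,0,0.04,0,-0.02,0,0.03,0,0,0,0,0])

```text
time_s: 7.05
ee_pos: [0.4691, -0.0503, 0.2244]
eef_rot: [0.48, 0.521, 0.477, -0.52]
contact_force: [0.8, 1.7, -2.4]
grip_width: 0.0855
```

```bash
python3 - <<'E'
from h import *
rel()
im=camera("side")[:,:,::-1];cv2.imwrite("pics/side5.png",im)
v=pinpoint("side","valve_cap");print(v)
def g(th): return proj("side",stand_pts(P0,wheel(th,.071,0,0))[0])
for th in np.arange(.7,1.8,.1):print(round(th,2),g(th).round(1))
raw=cv2.resize(im[120:237,270:370],None,fx=4,fy=4,interpolation=2)
cv2.imwrite("pics/ov7.png",np.hstack([raw,overlay("side",im,P0,1.22,(120,237,270,370),4)]))
E
```

```text
t 7.05 ax,ys,zrel mm [-160.3  -45.3   49.4] yaw -0.0846 down [ 0.004 -0.002 -1.   ] F [ 0.8  1.7 -2.4] q [ 0.55  0.18 -0.57  1.98  0.12  1.01 -0.15] w 0.0855
[{'centre': [164.7, 332.6], 'p': 0.8}]
0.7 [328.6 159.9]
0.8 [329.5 160.4]
0.9 [330.3 161.1]
1.0 [331. 162.]
1.1 [331.6 163.1]
1.2 [332.  164.4]
1.3 [332.4 165.9]
1.4 [332.6 167.5]
1.5 [332.7 169.3]
1.6 [332.7 171.3]
1.7 [332.6 173.3]
```

View pics/ov7.png

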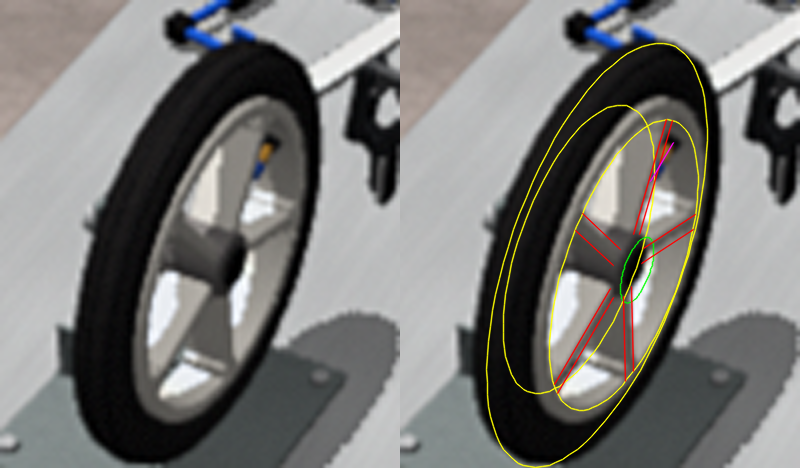

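Request:
jog_arm(deltas=[0.02,0.015,-0.015,0,0.03,0.02,-0.02,0,0.02,0.018,-0.013,0,0.003,0.003,0,0,0,0,0,0])

```text
time_s: 7.65
ee_pos: [0.5276, -0.0016, 0.1476]
eef_rot: [-0.48, -0.518, -0.481, 0.519]
contact_force: [-1.2, -0.3, 1.1]
grip_width: 0.0854
```

```bash
python3 -c "
from h import *
rel()
from plan import *
print(best2(69,288,None),clear(69,288,3,-23))
for t in (69,62,55,47,39,31,23,15,10):print(t,best2(t,288,0))"
```

```text
t 7.65 ax,ys,zrel mm [-105.8    7.9  -27.4] yaw -0.0769 down [-0.003  0.001 -1.   ] F [-1.2 -0.3  1.1] q [ 0.4   0.4  -0.56  1.92  0.26  0.9  -0.36] w 0.0854
(4.7, 3.0, -22.0, [5.5, 6.3, 5.7, 14.0, -15.0]) (np.float64(4.85051908553247), np.float64(5.764938616101773), np.float64(6.702467301548722), np.float64(13.000844584955082), np.float64(-13.996875488128723))
69 (7.0, 7.0, -25.0, [0.5, 8.0, 7.9, 11.0, -18.0])
62 (7.3, 13.0, -27.0, [-0.3, 8.5, 8.5, 9.0, -23.9])
55 (6.8, 19.0, -28.0, [0.3, 10.1, 7.6, 8.6, -17.9])
47 (7.2, 26.0, -31.0, [0.5, 12.3, 7.9, 7.8, -11.0])
39 (7.8, 34.0, -35.0, [0.5, 16.3, 8.0, 8.6, -3.0])
31 (9.7, 41.0, -41.0, [0.4, 14.9, 9.5, 9.8, 4.0])
23 (10.5, 47.0, -49.0, [-0.3, 10.9, 12.3, 11.7, 10.0])
15 (10.5, 56.0, -56.0, [0.2, 10.9, 11.2, 19.2, 19.0])
10 (10.5, 61.0, -61.0, [-0.3, 10.8, 10.7, 24.0, 24.0])
```

Request:
jog_arm(deltas=[-0.004,0,0.005,0,0,0.005,0,0,0,0.009,0,0,0,0.008,0,0,0,0,0,0])

```text
time_s: 8.15
ee_pos: [0.5506, -0.0098, 0.1529]
eef_rot: [-0.48, -0.519, -0.48, 0.52]
contact_force: [-0.1, -0.2, -0.2]
grip_width: 0.0854
```

```bash
python3 -c "
from h import *
rel()"
```

```text
t 8.15 ax,ys,zrel mm [-82.3   1.7 -22.1] yaw -0.0795 down [-0.001  0.    -1.   ] F [-0.1 -0.2 -0.2] q [ 0.4   0.43 -0.55  1.86  0.27  0.93 -0.35] w 0.0854
```

Request:
jog_arm(deltas=[0.003,0,-0.005,0,0.001,0,-0.003,0,0.001,0,-0.003,0,0.0005,0,-0.003,0,0.0005,0,-0.003,0,0.0015,0,-0.0035,0,0.0015,0,-0.0035,0,0.002,0,-0.004,0])

```text
time_s: 8.95
ee_pos: [0.5521, 0.0185, 0.1416]
eef_rot: [-0.48, -0.519, -0.48, 0.519]
contact_force: [-0.8, -3.2, 3.1]
grip_width: 0.0851
```

```bash
python3 -c "
from h import *
rel()"
```

```text
t 8.95 ax,ys,zrel mm [-83.1  30.  -33.4] yaw -0.0791 down [-0. -0. -1.] F [-0.8 -3.2  3.1] q [ 0.35  0.45 -0.55  1.86  0.29  0.91 -0.41] w 0.0851
```

Request:
jog_arm(deltas=[0.002,0,-0.004,0,0.003,0,-0.0035,0,0.003,0,-0.0035,0,0.004,0,-0.003,0,0.004,0,-0.003,0,0.0035,0,-0.0045,0,0.003,0,-0.004,0,0,0,0,0])

```text
time_s: 9.75
ee_pos: [0.554, 0.0448, 0.1189]
eef_rot: [0.48, 0.519, 0.48, -0.519]
contact_force: [-0.4, -0.2, 0.7]
grip_width: 0.0853
```

```bash
python3 -c "
from h import *
rel()"
```

```text
t 9.75 ax,ys,zrel mm [-83.3  56.3 -56.1] yaw -0.0777 down [-0.     0.001 -1.   ] F [-0.4 -0.2  0.7] q [ 0.29  0.49 -0.54  1.87  0.32  0.87 -0.48] w 0.0853
```

Draw out and look.

Request:
jog_arm(deltas=[0,-0.008,0,0,0,-0.02,0,0,0,-0.03,0,0,-0.02,-0.02,0.01,0,-0.035,0,0.03,0,-0.03,0,0.035,0,-0.02,0,0.03,0,0,0,0,0])

```text
time_s: 10.55
ee_pos: [0.4684, -0.0586, 0.2267]
eef_rot: [0.48, 0.521, 0.477, -0.52]
contact_force: [-0.0, 0.9, -0.4]
grip_width: 0.0853
```

```bash
cat > look.py <<'E'
from h import *
import sys
n=sys.argv[1];th=float(sys.argv[2])
rel()
im=camera("side")[:,:,::-1];cv2.imwrite(f"pics/side{n}.png",im)
for t in("valve_cap","hub_face","spokes"):print(t,pinpoint("side",t)[:2])
print({t:g for t in(0,) for g in[0]})
for t in np.arange(-.3,.61,.1):print(round(t,2),proj("side",stand_pts(P0,wheel(t,.071,0,0))[0]).round(1),proj("side",stand_pts(P0,wheel(t,.105,0,0))[0]).round(1))
print("hub",proj("side",stand_pts(P0,[[-.026,0,.175]])[0]).round(1),"ctr",proj("side",stand_pts(P0,[[0,0,.175]])[0]).round(1))
raw=cv2.resize(im[120:237,270:370],None,fx=4,fy=4,interpolation=2)
cv2.imwrite(f"pics/ov{n}.png",np.hstack([raw,overlay("side",im,P0,th,(120,237,270,370),4)]))
E
python3 look.py 8 0.26
```

```text
t 10.55 ax,ys,zrel mm [-160.3  -53.6   51.7] yaw -0.0842 down [ 0.004 -0.002 -1.   ] F [-0.   0.9 -0.4] q [ 0.58  0.18 -0.57  1.97  0.12  1.01 -0.14] w 0.0853
valve_cap [{'centre': [158.3, 321.8], 'p': 0.72}]
hub_face [{'centre': [184.5, 329.0], 'p': 0.7}, {'centre': [269.0, 244.4], 'p': 0.43}]
spokes [{'centre': [182.3, 319.5], 'p': 0.97}]
{0: 0}
-0.3 [316.6 168.6] [314.6 160.7]
-0.2 [317.9 166.7] [316.5 158. ]
-0.1 [319.2 165.1] [318.5 155.5]
0.0 [320.5 163.6] [320.4 153.3]
0.1 [321.8 162.4] [322.4 151.5]
0.2 [323.  161.3] [324.3 150. ]
0.3 [324.3 160.6] [326.1 148.9]
0.4 [325.5 160. ] [327.8 148.2]
0.5 [326.6 159.8] [329.5 147.9]
0.6 [327.6 159.7] [331.1 147.9]
hub [328.7 186.9] ctr [320.6 184.1]
```

View pics/ov8.png

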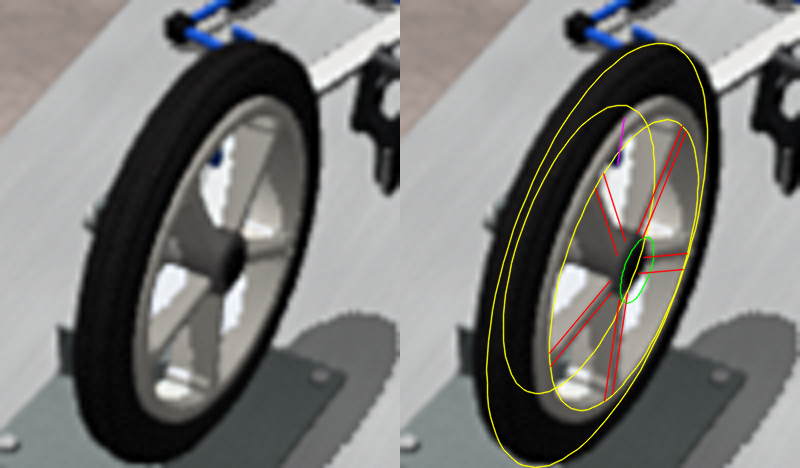

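```bash
cat > fit.py <<'E'
from h import *
def patches(th):
    """list of (4x3 pts stand frame, class)"""
    out=[];n=60
    A=np.linspace(0,2*np.pi,n+1)
    W=lambda r,a,x:np.array([x,-r*np.sin(a),.175+r*np.cos(a)])
    for i in range(n):
        a,b=A[i],A[i+1]
        for x0,x1 in((-.018,0),(0,.018)):
            out.append(([W(.106,a,x0),W(.106,b,x0),W(.106,b,x1),W(.106,a,x1)],100+i//4))
        out.append(([W(.106,a,-.018),W(.106,b,-.018),W(.116,b,-.018),W(.116,a,-.018)],1))
        t=np.linspace(np.pi-.3,2*np.pi*1.0+.0,2)
        ph=np.linspace(0,2*np.pi,13)
        for j in range(12):
            q=[(.135+.02*np.cos(p),.02*np.sin(p)) for p in ph[j:j+2]]
            out.append(([W(q[0][0],a,q[0][1]),W(q[0][0],b,q[0][1]),W(q[1][0],b,q[1][1]),W(q[1][0],a,q[1][1])],2))
        xs=np.linspace(-.026,.056,6)
        for j in range(5):
            out.append(([W(.024,a,xs[j]),W(.024,b,xs[j]),W(.024,b,xs[j+1]),W(.024,a,xs[j+1])],3))
        out.append(([W(0,a,-.026),W(.024,a,-.026),W(.024,b,-.026),W(0,b,-.026)],4))
    for k,d in enumerate((36,108,180,252,324)):
        al=th+np.radians(d);e=np.array([0,-np.sin(al),np.cos(al)]);s=np.array([0,-np.cos(al),-np.sin(al)]);c=np.array([0,0,.175])
        rs=np.linspace(.022,.106,7);xs=np.linspace(-.018,.018,4)
        for i in range(6):
            P=lambda r,o,x:c+e*r+s*o+np.array([x,0,0])
            for o,m in((-.006,0),(.006,1)):
                for j in range(3):
                    out.append(([P(rs[i],o,xs[j]),P(rs[i+1],o,xs[j]),P(rs[i+1],o,xs[j+1]),P(rs[i],o,xs[j+1])],10+3*k+m))
            out.append(([P(rs[i],-.006,-.018),P(rs[i+1],-.006,-.018),P(rs[i+1],.006,-.018),P(rs[i],.006,-.018)],10+3*k+2))
    al=th;e=np.array([0,-np.sin(al),np.cos(al)]);s=np.array([0,-np.cos(al),-np.sin(al)]);c=np.array([0,0,.175])
    for (r0,r1,cl) in((.071,.083,5),(.083,.107,6)):
        q=np.linspace(0,2*np.pi,9)
        for j in range(8):
            f=lambda r,p:c+e*r+.0055*(s*np.cos(p)+np.array([1,0,0])*np.sin(p))
            out.append(([f(r0,q[j]),f(r1,q[j]),f(r1,q[j+1]),f(r0,q[j+1])],cl))
    return out
def render(c,p,th,off,crop,f=3):
    r0,r1,c0,c1=crop
    pa=patches(th);P=stand_pts(p,np.array([x for x,_ in pa]).reshape(-1,3))
    T=np.linalg.inv(camera_params(c)["cam_to_world"]);Z=(T[:3]@np.c_[P,np.ones(len(P))].T)[2].reshape(-1,4).mean(1)
    q=(projN(c,P)+off-[c0,r0]+.5)*f;q=(q.reshape(-1,4,2)*16).round().astype(np.int32)
    im=np.zeros(((r1-r0)*f,(c1-c0)*f),np.uint8)
    for i in np.argsort(-Z):cv2.fillConvexPoly(im,q[i],int(pa[i][1])+1,cv2.LINE_8,4)
    # region: inside front rim circle
    m=np.zeros_like(im)
    h=((projN(c,stand_pts(p,ring(.1155,-.018)))+off-[c0,r0]+.5)*f*16).round().astype(np.int32)
    cv2.fillConvexPoly(m,h,1,8,4)
    return im,m.astype(bool)
def cost(c,img,p,th,off,crop,f=3):
    L,m=render(c,p,th,off,crop,f)
    r0,r1,c0,c1=crop
    I=cv2.resize(img[r0:r1,c0:c1],None,fx=f,fy=f,interpolation=cv2.INTER_LINEAR).astype(float)
    # 'gap' split by connected component
    l=L[m].astype(int);v=I[m]
    g=(L==0)&m;n,cc=cv2.connectedComponents(g.astype(np.uint8));l=np.where(l==0,200+cc[m],l)
    u,inv=np.unique(l,return_inverse=True);N=np.bincount(inv)
    s=0
    for k in range(3):
        mu=np.bincount(inv,v[:,k])/N;s+=((np.abs(v[:,k]-mu[inv])).clip(0,60)).sum()
    return s/len(l)/3
CR={"side":(130,235,280,352),"top":(155,212,275,425)}
def fitth(c,img,th0,rng=.3,p=P0,verbose=True):
    best=None
    off=np.array([0.,-1.5]) if c=="side" else np.zeros(2)
    th=th0
    for st in range(3):
        R=np.linspace(-rng,rng,13)/(3**st)
        cs=[cost(c,img,p,th+d,off,CR[c]) for d in R];th=th+R[int(np.argmin(cs))]
        for ax in(0,1,0,1):
            O=np.linspace(-3,3,13)/(2**st)
            cs=[]
            for d in O:
                o=off.copy();o[ax]+=d;cs.append(cost(c,img,p,th,o,CR[c]))
            off[ax]+=O[int(np.argmin(cs))]
    R=np.linspace(-.15,.15,31)
    cs=np.array([cost(c,img,p,th+d,off,CR[c]) for d in R])
    return th+R[cs.argmin()],off,cs.min(),cs[::5].round(2)
E
python3 - <<'E'
from fit import *
for n,t in(("side0",2.25),("side1",2.25),("side5",1.2),("side8",.24)):
    print(n,fitth("side",cv2.imread(f"pics/{n}.png"),t))
im=cv2.imread("pics/top0.png");print("top0",fitth("top",im,2.25))
L,m=render("side",P0,.24,np.array([-.5,-2]),CR["side"],5)
cm=cv2.applyColorMap(((L.astype(int)*37)%255).astype(np.uint8),cv2.COLORMAP_JET)
i8=cv2.imread("pics/side8.png");r=CR["side"];cv2.imwrite("pics/rend.png",np.hstack([cm,cv2.resize(i8[r[0]:r[1],r[2]:r[3]],None,fx=5,fy=5)]))
E
```

```text
side0 (np.float64(2.2122222222222225), array([-0.625, -1.125]), np.float64(23.636754100974713), array([26.03, 24.87, 24.11, 23.66, 23.92, 24.04, 24.66]))
side1 (np.float64(2.2122222222222225), array([-0.625, -1.125]), np.float64(24.034047904789087), array([26.52, 25.32, 24.53, 24.06, 24.3 , 24.42, 25.06]))
side5 (np.float64(1.0999999999999999), array([-0.5 , -1.25]), np.float64(23.49319409168055), array([26.48, 25.58, 24.31, 23.49, 23.64, 23.79, 24.23]))
side8 (np.float64(0.1622222222222222), array([-0.75 , -0.625]), np.float64(21.740837021955098), array([22.82, 22.57, 22.24, 21.74, 22.21, 22.94, 23.07]))Traceback (most recent call last):
  File "<stdin>", line 4, in <module>
  File "fit.py", line 73, in fitth
    o=off.copy();o[ax]+=d;cs.append(cost(c,img,p,th,o,CR[c]))
                                    ~~~~^^^^^^^^^^^^^^^^^^^^
  File "fit.py", line 50, in cost
    L,m=render(c,p,th,off,crop,f)
        ~~~~~~^^^^^^^^^^^^^^^^^^^
  File "fit.py", line 40, in render
    T=np.linalg.inv(camera_params(c)["cam_to_world"]);Z=(T[:3]@np.c_[P,np.ones(len(P))].T)[2].reshape(-1,4).mean(1)
                    ~~~~~~~~~~~~~^^^
ValueError: time passes only in moves, steps and waits
```

```bash
python3 - <<'E'
from rig import camera_params,sense
import pickle
pickle.dump({c:camera_params(c) for c in("side","top")},open("cp.pkl","wb"));print(sense()["time_s"])
E
cat >> h.py <<'E'
import pickle
_cp=pickle.load(open("cp.pkl","rb"))
def camera_params(c): return _cp[c]
E
python3 - <<'E'
from fit import *
L,m=render("side",P0,.2,np.array([-.6,-1.]),CR["side"],5)
cm=cv2.applyColorMap(((L.astype(int)*37)%255).astype(np.uint8),cv2.COLORMAP_JET)
i8=cv2.imread("pics/side8.png");r=CR["side"];cv2.imwrite("pics/rend.png",np.hstack([cm,cv2.resize(i8[r[0]:r[1],r[2]:r[3]],None,fx=5,fy=5)]))
im=cv2.imread("pics/top0.png");print("top0",fitth("top",im,2.25))
E
```

```text
10.75
top0 (np.float64(2.3055555555555554), array([-0.125, -1.   ]), np.float64(8.854992403338045), array([10.38,  9.83,  9.19,  8.85,  9.2 ,  9.9 , 10.57]))
```

View pics/rend.png

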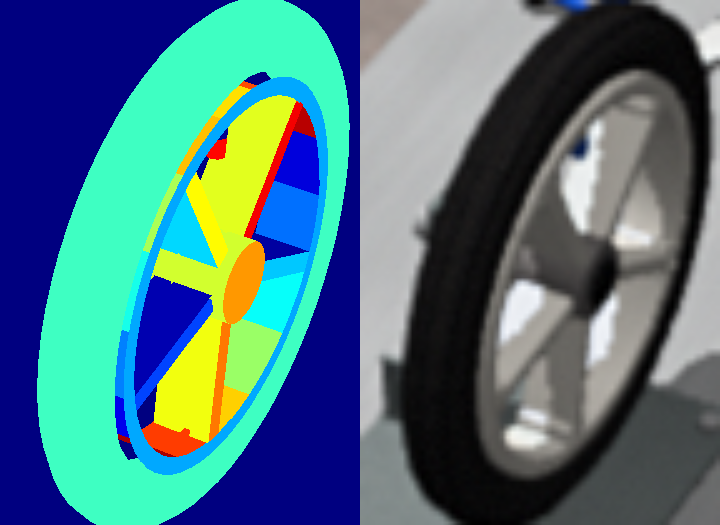

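Request:
jog_arm(deltas=[0,-0.02,0.03,0,0,-0.02,0.045,0,0,-0.02,0.045,0,0,-0.02,0.045,0,0,-0.01,0.035,0,0,0,0.02,0,0,0,0,0])

```text
time_s: 11.45
ee_pos: [0.3605, -0.2683, 0.2235]
eef_rot: [-0.479, -0.52, -0.48, 0.52]
contact_force: [0.2, 1.1, 0.4]
grip_width: 0.0854
```

```bash
cat > look2.py <<'E'
from fit import *
import sys
n=sys.argv[1];th=float(sys.argv[2]);rel()
from scipy.optimize import minimize
ims={}
for c in("side","top"):
    im=camera(c)[:,:,::-1].copy();cv2.imwrite(f"pics/{c}{n}.png",im);ims[c]=im
    print(c,"valve",pinpoint(c,"valve_cap")[:1],"hub",pinpoint(c,"hub_face")[:1],"spokes",pinpoint(c,"spokes")[:1])
for c in ims:print(c,fitth(c,ims[c],th))
E
python3 look2.py 9 0.22
python3 - <<'E'
from fit import *
z=[]
for c,f in(("top",5),):
    im=cv2.imread("pics/top9.png");r=CR[c];L,m=render(c,P0,.22,np.array([0,-1.]),r,f)
    cm=cv2.applyColorMap(((L.astype(int)*37)%255).astype(np.uint8),cv2.COLORMAP_JET)
    cv2.imwrite("pics/rend9.png",np.vstack([cm,cv2.resize(im[r[0]:r[1],r[2]:r[3]],None,fx=f,fy=f)]))
E
```

```text
t 11.45 ax,ys,zrel mm [-251.2 -271.2   48.5] yaw -0.081 down [-0.001  0.001 -1.   ] F [0.2 1.1 0.4] q [ 0.92  0.13 -0.37  2.03  0.05  1.    0.44] w 0.0854
side valve [{'centre': [159.9, 322.4], 'p': 0.59}] hub [{'centre': [281.1, 307.7], 'p': 0.6}] spokes [{'centre': [180.5, 322.3], 'p': 0.86}]
top valve [{'centre': [180.5, 354.2], 'p': 0.82}] hub [{'centre': [193.4, 346.5], 'p': 0.62}] spokes [{'centre': [180.9, 349.9], 'p': 0.92}]
side (np.float64(0.16444444444444442), array([-0.75, -0.5 ]), np.float64(21.53980240065117), array([22.56, 22.44, 22.01, 21.54, 22.05, 22.77, 22.8 ]))
top (np.float64(0.1811111111111111), array([ 0.5, -1. ]), np.float64(9.191394465244448), array([10.68, 10.27,  9.65,  9.19,  9.57, 10.27, 10.8 ]))
```

View pics/rend9.png

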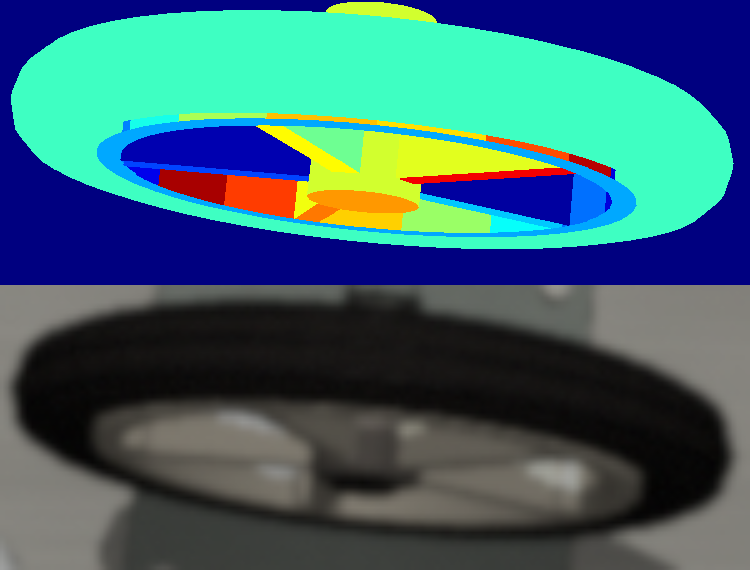

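```bash
python3 - <<'E'
from plan import *
print(best2(10.3,288,None))
for t in (14,12,10,8,6,4,2,0,-2):print(t,best2(t,288,0), [round(x,1) for x in clear(t,288,62,-60)])
from h import *
for t in np.arange(0,.31,.05):print(round(t,2),proj("top",stand_pts(P0,wheel(t,.071,0,0))[0]).round(1),proj("side",stand_pts(P0,wheel(t,.071,0,0))[0]).round(1))
print(proj("top",stand_pts(P0,[[0,0,.175]])[0]),proj("top",stand_pts(P0,[[-.026,0,.175]])[0]))
E
```

```text
(6.7, 60.0, -53.0, [7.2, 6.9, 6.2, 23.5, 23.0])
14 (10.5, 57.0, -57.0, [0.1, 10.8, 11.2, 20.1, 20.0]) [np.float64(-2.6), np.float64(16.6), np.float64(9.3), np.float64(25.0), np.float64(25.0)]
12 (10.5, 59.0, -59.0, [-0.2, 10.8, 11.0, 22.0, 22.0]) [np.float64(-0.9), np.float64(14.0), np.float64(9.3), np.float64(25.0), np.float64(25.0)]
10 (10.5, 61.0, -61.0, [-0.3, 10.8, 10.7, 24.0, 24.0]) [np.float64(0.8), np.float64(11.3), np.float64(9.3), np.float64(25.0), np.float64(25.0)]
8 (10.5, 62.0, -63.0, [-0.4, 10.0, 11.2, 25.0, 25.1]) [np.float64(2.5), np.float64(8.6), np.float64(9.3), np.float64(25.0), np.float64(25.0)]
6 (10.5, 64.0, -65.0, [-0.3, 10.2, 10.8, 27.0, 27.2]) [np.float64(4.2), np.float64(5.9), np.float64(9.3), np.float64(25.0), np.float64(25.0)]
4 (10.5, 66.0, -67.0, [0.0, 10.3, 10.3, 29.0, 29.5]) [np.float64(5.9), np.float64(3.2), np.float64(9.3), np.float64(25.0), np.float64(25.0)]
2 (10.5, 68.0, -70.0, [-0.5, 11.1, 10.3, 31.0, 31.9]) [np.float64(7.5), np.float64(0.5), np.float64(9.3), np.float64(25.0), np.float64(25.0)]
0 (10.5, 69.0, -72.0, [-0.1, 10.5, 10.5, 32.0, 33.3]) [np.float64(9.1), np.float64(-2.2), np.float64(9.3), np.float64(25.0), np.float64(25.0)]
-2 (10.5, 70.0, -74.0, [0.3, 10.0, 10.6, 33.0, 34.7]) [np.float64(10.8), np.float64(-4.9), np.float64(9.3), np.float64(25.0), np.float64(25.0)]
0.0 [349.7 176.6] [320.5 163.6]
0.05 [351.5 176.8] [321.1 163. ]
0.1 [353.2 177. ] [321.8 162.4]
0.15 [354.9 177.3] [322.4 161.8]
0.2 [356.6 177.5] [323.  161.3]
0.25 [358.3 177.8] [323.7 160.9]
0.3 [360. 178.] [324.3 160.6]
[348.16251279 183.91433138] [346.99801276 195.67969247]
```

Request:
jog_arm(deltas=[0,0.01,-0.035,0,0,0.015,-0.045,0,0,0.015,-0.045,0,0,0.02,-0.045,0,0,0.02,-0.045,0,0.02,0.02,-0.045,0,0.03,0.02,-0.04,0,0.03,0.01,-0.03,0])

```text
time_s: 12.65
ee_pos: [0.515, 0.0491, 0.1471]
eef_rot: [0.48, 0.52, 0.48, -0.518]
contact_force: [0.3, -1.1, 0.0]
grip_width: 0.0854
```

Request:
jog_arm(deltas=[0.015,0,0,0,0.004,0,0,0,0,0,0,0])

```text
time_s: 12.95
ee_pos: [0.5133, 0.0457, 0.1286]
eef_rot: [-0.48, -0.519, -0.48, 0.52]
contact_force: [-1.1, -0.8, 0.7]
grip_width: 0.0855
```

```bash
python3 -c "
from h import *
rel()"
```

```text
t 12.95 ax,ys,zrel mm [-123.9   54.   -46.4] yaw -0.0797 down [-0.001 -0.    -1.   ] F [-1.1 -0.8  0.7] q [ 0.34  0.41 -0.59  1.96  0.3   0.86 -0.49] w 0.0855
```

Adjust to (60, −53) and insert.

Request:
jog_arm(deltas=[0.007,0.01,-0.006,0,0,0.01,0,0,0,0.01,0,0,0,0.007,0,0,0,0.004,0,0,0,0,0,0])

```text
time_s: 13.55
ee_pos: [0.5554, 0.049, 0.1217]
eef_rot: [0.48, 0.52, 0.48, -0.519]
contact_force: [-0.5, -0.1, 0.3]
grip_width: 0.0853
```

```bash
python3 -c "
from h import *
rel()"
```

```text
t 13.55 ax,ys,zrel mm [-82.2  60.7 -53.3] yaw -0.0793 down [ 0.  0. -1.] F [-0.5 -0.1  0.3] q [ 0.31  0.49 -0.57  1.86  0.33  0.88 -0.5 ] w 0.0853
```

Request:
jog_arm(deltas=[0.002,0,0,0,0.001,0,0,0,0.001,0,0,0,0.001,0,0,0])

```text
time_s: 13.95
ee_pos: [0.5549, 0.0491, 0.1167]
eef_rot: [-0.48, -0.519, -0.48, 0.519]
contact_force: [-1.4, -0.4, 3.4]
grip_width: 0.0852
```

Request:
jog_arm(deltas=[0.001,0,0,0,0.001,0,0,0])

```text
time_s: 14.15
ee_pos: [0.5549, 0.0491, 0.1146]
eef_rot: [-0.48, -0.519, -0.48, 0.519]
contact_force: [-2.0, -0.3, 2.5]
grip_width: 0.0853
```

Request:
jog_arm(deltas=[0.001,0,0,0,0.001,0,0,0])

```text
time_s: 14.35
ee_pos: [0.555, 0.0491, 0.1125]
eef_rot: [-0.48, -0.519, -0.48, 0.519]
contact_force: [-1.5, 0.0, 2.7]
grip_width: 0.0857
```

Request:
jog_arm(deltas=[0.001,0,0,0,0.001,0,-0.001,0])

```text
time_s: 14.55
ee_pos: [0.5551, 0.0501, 0.1105]
eef_rot: [-0.48, -0.519, -0.48, 0.519]
contact_force: [-0.9, -0.3, 2.2]
grip_width: 0.0853
```

Request:
jog_arm(deltas=[0.001,0,0,0,0.001,0,-0.001,0])

```text
time_s: 14.75
ee_pos: [0.5551, 0.0511, 0.1085]
eef_rot: [-0.48, -0.519, -0.48, 0.519]
contact_force: [-0.9, -0.7, 2.4]
grip_width: 0.0854
```

```bash
python3 -c "
from h import *
rel()"
```

```text
t 14.75 ax,ys,zrel mm [-82.6  62.7 -66.5] yaw -0.0791 down [-0.  0. -1.] F [-0.9 -0.7  2.4] q [ 0.29  0.51 -0.56  1.87  0.35  0.86 -0.52] w 0.0854
```

Request:
jog_arm(deltas=[0,-0.008,0,0,0,-0.02,0,0,0,-0.03,0,0,-0.02,-0.03,0.02,0,-0.03,-0.03,0.045,0,-0.03,-0.02,0.045,0,-0.03,-0.02,0.045,0,0,-0.01,0.045,0])

```text
time_s: 15.55
ee_pos: [0.384, -0.1163, 0.2076]
eef_rot: [0.482, 0.52, 0.478, -0.519]
contact_force: [1.3, -0.2, -1.0]
grip_width: 0.0854
```

Request:
jog_arm(deltas=[0,0,0.045,0,0,0,0.045,0,0,0,0.03,0,0,0,0.01,0,0,0,0,0])

```text
time_s: 16.05
ee_pos: [0.3738, -0.2453, 0.2046]
eef_rot: [0.479, 0.52, 0.48, -0.52]
contact_force: [0.2, 0.6, 0.3]
grip_width: 0.0858
```

```bash
python3 look2.py 10 0.05
python3 - <<'E'
from fit import *
im=cv2.imread("pics/side10.png");r=(130,235,280,352);L,m=render("side",P0,.0,np.array([-.7,-.8]),r,5)
cm=cv2.applyColorMap(((L.astype(int)*37)%255).astype(np.uint8),cv2.COLORMAP_JET)
cv2.imwrite("pics/rend10.png",np.hstack([cm,cv2.resize(im[r[0]:r[1],r[2]:r[3]],None,fx=5,fy=5,interpolation=2)]))
im=cv2.imread("pics/top10.png");r=CR["top"];L,m=render("top",P0,.0,np.array([.3,-1.]),r,5)
cm=cv2.applyColorMap(((L.astype(int)*37)%255).astype(np.uint8),cv2.COLORMAP_JET)
cv2.imwrite("pics/rend10t.png",np.vstack([cm,cv2.resize(im[r[0]:r[1],r[2]:r[3]],None,fx=5,fy=5,interpolation=2)]))
E
```

```text
t 16.05 ax,ys,zrel mm [-239.7 -247.2   29.6] yaw -0.0807 down [-0.  0. -1.] F [0.2 0.6 0.3] q [ 0.91  0.15 -0.44  2.05  0.08  0.95  0.36] w 0.0858
side valve [{'centre': [163.9, 317.4], 'p': 0.84}] hub [{'centre': [185.1, 327.3], 'p': 0.88}] spokes [{'centre': [179.5, 319.4], 'p': 0.63}]
top valve [{'centre': [178.8, 351.5], 'p': 0.57}] hub [] spokes [{'centre': [182.8, 351.5], 'p': 0.81}]
side (np.float64(-0.08333333333333334), array([-0.25, -1.25]), np.float64(22.284628780059546), array([25.61, 24.4 , 23.16, 22.28, 22.47, 22.96, 23.49]))
top (np.float64(0.02777777777777777), array([ 0.5, -1. ]), np.float64(9.029660017386272), array([10.49, 10.  ,  9.5 ,  9.03,  9.37, 10.  , 10.37]))
```

View pics/rend10.png

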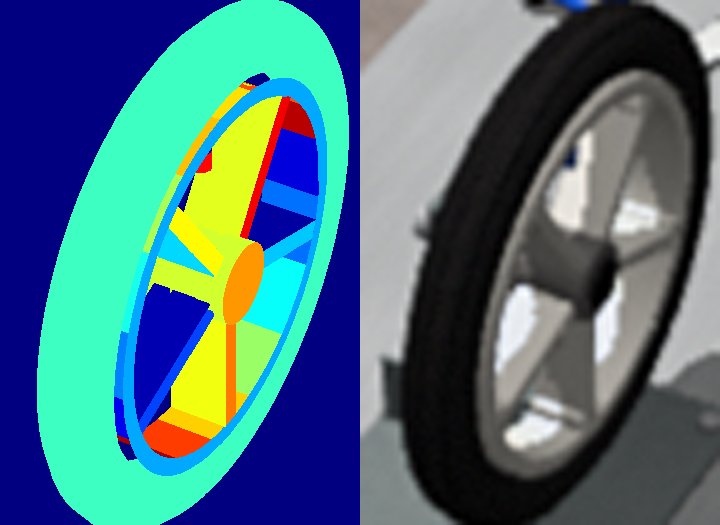

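View pics/rend10t.png

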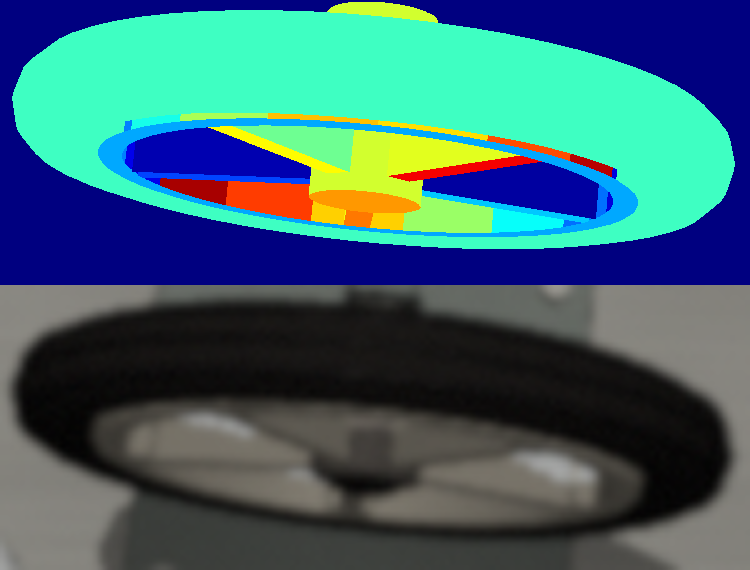

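```bash
cat > multi.py <<'E'
from fit import *
from multiprocessing import Pool
jobs=[]
for yaw in(-.06,-.075,-.09,-.105):
    for n,t in(("side0",2.25),("side5",1.17),("side9",.18),("side10",0),("top0",2.28),("top9",.18),("top10",0.)):
        jobs.append((yaw,n,t))
def run(j):
    yaw,n,t=j;p=np.array([.6325,-.018,yaw])
    r=fitth("side" if n[0]=="s" else "top",cv2.imread(f"pics/{n}.png"),t,.2,p)
    return j,round(float(r[0]),3),r[1],round(float(r[2]),2)
if __name__=="__main__":
    with Pool() as P:
        for r in P.imap(run,jobs):print(*r)
E
time python3 multi.py
```

```text
(-0.06, 'side0', 2.25) 2.217 [-1.375 -1.   ] 24.61
(-0.06, 'side5', 1.17) 1.14 [-1.25  -1.375] 24.51
(-0.06, 'side9', 0.18) 0.11 [-0.25  -0.875] 23.05
(-0.06, 'side10', 0) -0.059 [-0.25  -1.375] 23.41
(-0.06, 'top0', 2.28) 2.328 [-0.125 -1.   ] 9.23
(-0.06, 'top9', 0.18) 0.21 [-0.125 -1.25 ] 10.01
(-0.06, 'top10', 0.0) 0.059 [ 0.5 -1. ] 9.59
(-0.075, 'side0', 2.25) 2.217 [-0.875 -1.125] 23.85
(-0.075, 'side5', 1.17) 1.21 [-0.5 -1. ] 23.75
(-0.075, 'side9', 0.18) 0.175 [-0.875 -0.5  ] 21.65
(-0.075, 'side10', 0) -0.07 [-0.25 -1.25] 22.55
(-0.075, 'top0', 2.28) 2.321 [ 0.125 -1.   ] 8.85
(-0.075, 'top9', 0.18) 0.191 [ 0.375 -1.   ] 9.29
(-0.075, 'top10', 0.0) 0.03 [ 0.5 -1. ] 9.08
(-0.09, 'side0', 2.25) 2.209 [-0.625 -0.875] 23.29
(-0.09, 'side5', 1.17) 1.089 [-0.5 -1. ] 23.14
(-0.09, 'side9', 0.18) 0.158 [-0.625 -0.75 ] 21.52
(-0.09, 'side10', 0) -0.081 [-0.25  -1.125] 21.96
(-0.09, 'top0', 2.28) 2.291 [ 0. -1.] 9.1
(-0.09, 'top9', 0.18) 0.176 [ 0.375 -1.   ] 9.29
(-0.09, 'top10', 0.0) 0.022 [ 0.5   -1.125] 9.23
(-0.105, 'side0', 2.25) 2.198 [-0.625 -0.75 ] 23.26
(-0.105, 'side5', 1.17) 1.092 [-0.375 -0.875] 23.1
(-0.105, 'side9', 0.18) 0.166 [-0.75 -0.75] 21.86
(-0.105, 'side10', 0) -0.078 [-0.25 -1.25] 22.11
(-0.105, 'top0', 2.28) 2.28 [ 0.    -1.125] 9.99
(-0.105, 'top9', 0.18) 0.161 [ 0.5 -1. ] 9.96
(-0.105, 'top10', 0.0) 0.004 [ 0.25  -1.125] 9.92
real	0m42.287s
user	2m37.351s
sys	0m1.065s
```

```bash
cat > syn.py <<'E'
from fit import *
def syn(c,img,p,th,off,crop,f=5):
    L,m=render(c,p,th,off,crop,f);r0,r1,c0,c1=crop
    I=cv2.resize(img[r0:r1,c0:c1],None,fx=f,fy=f,interpolation=cv2.INTER_LINEAR).astype(float)
    n,cc=cv2.connectedComponents(((L==0)&m).astype(np.uint8));l=np.where(L==0,200+cc,L)
    S=I.copy()
    for u in np.unique(l[m]):
        k=(l==u)&m;S[k]=I[k].mean(0)
    return np.hstack([S,I]).astype(np.uint8)
E
python3 - <<'E'
from syn import *
p=np.array([.6325,-.018,-.08]);im=cv2.imread("pics/side10.png")
cv2.imwrite("pics/syn1.png",syn("side",im,p,.0,np.array([-.25,-1.2]),(135,228,292,352),6))
im=cv2.imread("pics/top10.png")
s=syn("top",im,p,.0,np.array([.5,-1]),(170,208,288,410),6);h=s.shape[1]//2
cv2.imwrite("pics/syn2.png",np.vstack([s[:,:h],s[:,h:]]))
E
```

```text
(no output)
```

View pics/syn1.png

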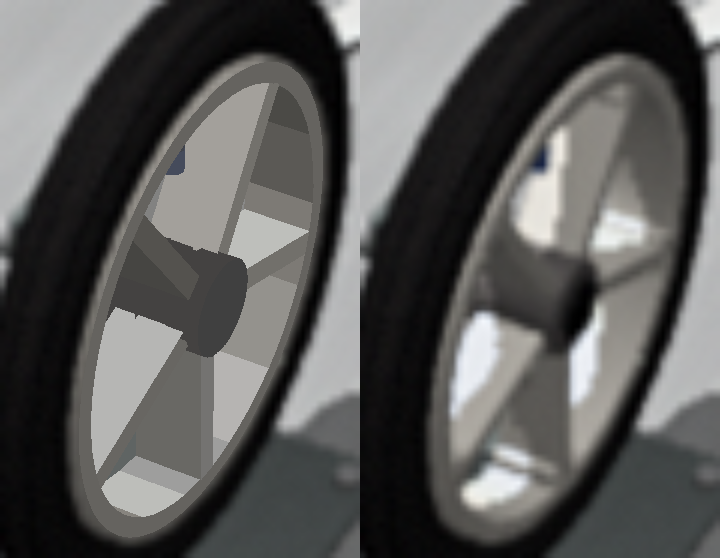

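View pics/syn2.png

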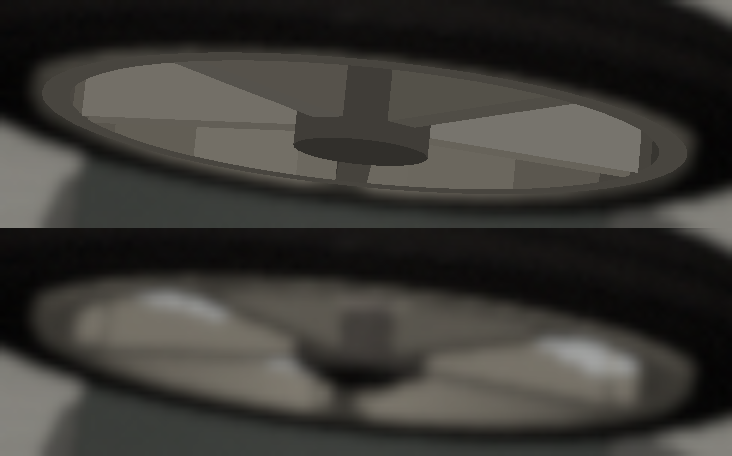

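```bash
python3 - <<'E'
from plan import *
for y,z in((62.7,-66.5),(62.7,-63),(66,-64),(68,-64),(70,-64),(72,-64)):
    for t in(0,1.5):print(y,z,t,[round(float(x),1) for x in clear(t,288,y,z)])
E
```

```text
62.7 -66.5 0 [3.2, 2.2, 12.7, 25.7, 26.1]
62.7 -66.5 1.5 [1.9, 4.1, 12.7, 25.7, 26.1]
62.7 -63 0 [6.5, 0.1, 10.6, 25.7, 25.8]
62.7 -63 1.5 [5.2, 2.1, 10.6, 25.7, 25.8]
66 -64 0 [6.6, 3.4, 8.6, 29.0, 29.2]
66 -64 1.5 [5.2, 5.4, 8.6, 29.0, 29.2]
68 -64 0 [7.2, 5.0, 7.0, 31.0, 31.1]
68 -64 1.5 [5.8, 7.0, 7.0, 31.0, 31.1]
70 -64 0 [7.8, 6.6, 5.3, 33.0, 33.1]
70 -64 1.5 [6.4, 8.7, 5.3, 33.0, 33.1]
72 -64 0 [8.4, 8.2, 3.7, 35.0, 35.1]
72 -64 1.5 [6.9, 10.3, 3.7, 35.0, 35.1]
```

Request:
jog_arm(deltas=[0,0.015,-0.03,0,0,0.02,-0.04,0,0.01,0.02,-0.04,0,0.025,0.02,-0.035,0,0.03,0.02,-0.02,0,0.02,0.01,-0.01,0,0.008,0.01,-0.002,0,0,0,0,0])

```text
time_s: 17.25
ee_pos: [0.5033, -0.0774, 0.1113]
eef_rot: [-0.48, -0.519, -0.48, 0.519]
contact_force: [-0.5, -0.2, 1.8]
grip_width: 0.0857
```

```bash
python3 -c "
from h import *
rel()"
```

```text
t 17.25 ax,ys,zrel mm [-124.   -69.5  -63.7] yaw -0.0784 down [-0.001  0.001 -1.   ] F [-0.5 -0.2  1.8] q [ 0.53  0.42 -0.52  1.99  0.28  0.81 -0.24] w 0.0857
```

Insert.

Request:
jog_arm(deltas=[0,0.01,0,0,0,0.012,0,0,0,0.01,0,0,0,0.006,0,0,0,0.003,0,0,0,0,0,0])

```text
time_s: 17.85
ee_pos: [0.544, -0.0808, 0.1119]
eef_rot: [0.48, 0.519, 0.48, -0.519]
contact_force: [-0.3, 0.1, -1.0]
grip_width: 0.0854
```

```bash
python3 -c "
from h import *
rel()"
```

```text
t 17.85 ax,ys,zrel mm [-83.2 -69.7 -63.1] yaw -0.0791 down [-0.  0. -1.] F [-0.3  0.1 -1. ] q [ 0.5   0.48 -0.51  1.89  0.3   0.85 -0.25] w 0.0854
```

Request:
jog_arm(deltas=[0.001,0,0,0,0.001,0,0,0,0,0,0,0])

```text
time_s: 18.15
ee_pos: [0.5434, -0.0808, 0.1097]
eef_rot: [-0.48, -0.519, -0.48, 0.519]
contact_force: [-0.5, -0.0, -0.1]
grip_width: 0.0853
```

Request:
jog_arm(deltas=[0.001,0,0,0,0,0,0,0])

```text
time_s: 18.35
ee_pos: [0.5437, -0.0808, 0.1088]
eef_rot: [-0.48, -0.519, -0.48, 0.519]
contact_force: [1.2, 0.2, -0.1]
grip_width: 0.0853
```

Request:
jog_arm(deltas=[0.001,0,0,0,0,0,0,0])

```text
time_s: 18.55
ee_pos: [0.5437, -0.0808, 0.1078]
eef_rot: [-0.48, -0.519, -0.48, 0.519]
contact_force: [-0.3, 0.2, 0.4]
grip_width: 0.0857
```

Request:
jog_arm(deltas=[0.001,0,0,0,0,0,0,0])

```text
time_s: 18.75
ee_pos: [0.5437, -0.0808, 0.1068]
eef_rot: [-0.48, -0.519, -0.48, 0.519]
contact_force: [-0.2, -0.2, 0.5]
grip_width: 0.0854
```

Request:
jog_arm(deltas=[0.0005,0,0,0,0,0,0,0])

```text
time_s: 18.95
ee_pos: [0.5437, -0.0808, 0.1063]
eef_rot: [-0.48, -0.519, -0.48, 0.519]
contact_force: [0.5, 0.2, -0.8]
grip_width: 0.0855
```

Request:
jog_arm(deltas=[0.0005,0,0,0,0,0,0,0])

```text
time_s: 19.15
ee_pos: [0.5437, -0.0808, 0.1058]
eef_rot: [-0.48, -0.519, -0.48, 0.519]
contact_force: [0.3, -0.2, 0.1]
grip_width: 0.0853
```

Request:
jog_arm(deltas=[0.0005,0,0,0,0,0,0,0])

```text
time_s: 19.35
ee_pos: [0.5437, -0.0808, 0.1053]
eef_rot: [-0.48, -0.519, -0.48, 0.519]
contact_force: [0.0, -0.2, -0.1]
grip_width: 0.0854
```

Request:
jog_arm(deltas=[0.0005,0,0,0,0,0,0,0])

```text
time_s: 19.55
ee_pos: [0.5437, -0.0808, 0.1048]
eef_rot: [-0.48, -0.519, -0.48, 0.519]
contact_force: [-0.3, 0.6, 0.3]
grip_width: 0.0854
```

Request:
jog_arm(deltas=[0.001,0,0,0,0,0,0,0])

```text
time_s: 19.75
ee_pos: [0.5437, -0.0808, 0.1038]
eef_rot: [-0.48, -0.519, -0.48, 0.519]
contact_force: [-0.9, 0.2, 0.2]
grip_width: 0.0854
```

Request:
jog_arm(deltas=[0.001,0,0,0,0,0,0,0])

```text
time_s: 19.95
ee_pos: [0.5438, -0.0808, 0.1028]
eef_rot: [0.48, 0.519, 0.48, -0.519]
contact_force: [0.2, -0.3, 1.5]
grip_width: 0.0852
```

Request:
jog_arm(deltas=[0.001,0,0,0,0,0,0,0])

```text
time_s: 20.15
ee_pos: [0.5437, -0.0807, 0.1018]
eef_rot: [0.48, 0.519, 0.48, -0.519]
contact_force: [0.1, -0.2, 1.2]
grip_width: 0.0855
```

Request:
jog_arm(deltas=[0.001,0,0,0,0,0,0,0])

```text
time_s: 20.35
ee_pos: [0.5437, -0.0808, 0.1007]
eef_rot: [-0.48, -0.519, -0.48, 0.519]
contact_force: [0.2, 0.4, 1.2]
grip_width: 0.0854
```

Request:
jog_arm(deltas=[-0.001,-0.002,0,0,0,-0.015,0,0,0,-0.025,0,0,-0.01,0,-0.02,0,0,0,-0.04,0,0,0,-0.04,0,0,0,-0.03,0,0,0,-0.01,0])

```text
time_s: 21.15
ee_pos: [0.5127, 0.0654, 0.1121]
eef_rot: [0.481, 0.519, 0.481, -0.518]
contact_force: [0.4, -0.3, 0.7]
grip_width: 0.0855
```

Request:
jog_arm(deltas=[0,0,0,0,0,0,0,0])

```text
time_s: 21.35
ee_pos: [0.5128, 0.061, 0.1118]
eef_rot: [-0.48, -0.519, -0.48, 0.52]
contact_force: [-0.2, 0.1, 0.1]
grip_width: 0.0852
```

```bash
python3 -c "
from h import *
rel()"
```

```text
t 21.35 ax,ys,zrel mm [-125.6   69.2  -63.2] yaw -0.0798 down [-0. -0. -1.] F [-0.2  0.1  0.1] q [ 0.28  0.44 -0.55  1.97  0.31  0.82 -0.53] w 0.0852
```

Request:
jog_arm(deltas=[0,0.01,-0.001,0,0,0.012,0,0,0,0.011,0,0,0,0.006,0,0,0,0.003,0,0,0,0,0,0])

```text
time_s: 21.95
ee_pos: [0.5551, 0.0598, 0.1117]
eef_rot: [-0.48, -0.519, -0.48, 0.519]
contact_force: [0.5, 0.8, -0.8]
grip_width: 0.0853
```

```bash
python3 -c "
from h import *
rel()"
```

```text
t 21.95 ax,ys,zrel mm [-83.4  71.3 -63.3] yaw -0.0791 down [-0.  0. -1.] F [ 0.5  0.8 -0.8] q [ 0.26  0.5  -0.54  1.87  0.33  0.86 -0.52] w 0.0853
```

Request:
jog_arm(deltas=[0.001,0,0,0,0.001,0,0,0,0,0,0,0])

```text
time_s: 22.25
ee_pos: [0.5546, 0.0598, 0.1098]
eef_rot: [-0.48, -0.519, -0.48, 0.519]
contact_force: [-0.2, 0.2, 0.9]
grip_width: 0.0852
```

Request:
jog_arm(deltas=[0.001,0,0,0,0,0,0,0])

```text
time_s: 22.45
ee_pos: [0.5547, 0.0598, 0.1088]
eef_rot: [-0.48, -0.519, -0.48, 0.519]
contact_force: [-0.6, 0.9, 0.5]
grip_width: 0.0854
```

Request:
jog_arm(deltas=[0.001,0,0,0,0,0,0,0])

```text
time_s: 22.65
ee_pos: [0.5549, 0.0598, 0.1079]
eef_rot: [0.48, 0.519, 0.48, -0.519]
contact_force: [0.5, -1.1, 1.4]
grip_width: 0.0857
```

Request:
jog_arm(deltas=[0.001,0,0,0,0,0,0,0])

```text
time_s: 22.85
ee_pos: [0.5548, 0.0597, 0.1068]
eef_rot: [-0.48, -0.519, -0.48, 0.519]
contact_force: [-0.6, -0.4, 1.2]
grip_width: 0.0855
```

Request:
jog_arm(deltas=[0.001,0,0,0,0,0,0,0])

```text
time_s: 23.05
ee_pos: [0.5548, 0.0597, 0.1058]
eef_rot: [-0.48, -0.519, -0.48, 0.519]
contact_force: [-0.2, 0.3, 1.3]
grip_width: 0.0855
```

Request:
jog_arm(deltas=[0.0008,0,0,0,0.0008,0,0,0,0,0,0,0])

```text
time_s: 23.35
ee_pos: [0.5548, 0.0598, 0.1041]
eef_rot: [-0.48, -0.519, -0.48, 0.519]
contact_force: [-0.4, -0.7, 1.5]
grip_width: 0.0855
```

```bash
python3 -c "
from h import *
rel()"
```

```text
t 23.35 ax,ys,zrel mm [-83.7  71.3 -70.9] yaw -0.079 down [-0.  0. -1.] F [-0.4 -0.7  1.5] q [ 0.26  0.51 -0.53  1.87  0.34  0.85 -0.52] w 0.0855
```

Lift 1 mm, draw straight out, retreat and look.

Request:
jog_arm(deltas=[-0.0015,0,0,0,0,-0.008,0,0,0,-0.02,0,0,0,-0.03,0,0,-0.02,-0.03,0.02,0,-0.03,-0.03,0.045,0,-0.03,-0.02,0.045,0,-0.03,-0.02,0.045,0])

```text
time_s: 24.15
ee_pos: [0.396, -0.0633, 0.2028]
eef_rot: [-0.48, -0.519, -0.48, 0.519]
contact_force: [0.4, -0.8, 0.5]
grip_width: 0.0857
```

Request:
jog_arm(deltas=[0,0,0.045,0,0,0,0.045,0,0,0,0.045,0,0,0,0.03,0,0,0,0.01,0,0,0,0,0])

```text
time_s: 24.75
ee_pos: [0.3834, -0.2375, 0.2018]
eef_rot: [-0.479, -0.52, -0.48, 0.52]
contact_force: [0.3, 0.6, -0.5]
grip_width: 0.0854
```

```bash
python3 look2.py 11 0.0
python3 - <<'E'
from syn import *
p=np.array([.6325,-.018,-.08]);im=cv2.imread("pics/side11.png")
cv2.imwrite("pics/syn3.png",syn("side",im,p,.0,np.array([-.4,-1.1]),(135,228,292,352),6))
im=cv2.imread("pics/top11.png")
s=syn("top",im,p,.0,np.array([.5,-1]),(170,208,288,410),6);h=s.shape[1]//2
cv2.imwrite("pics/syn4.png",np.vstack([s[:,:h],s[:,h:]]))
E
```

```text
t 24.75 ax,ys,zrel mm [-230.7 -238.7   26.8] yaw -0.0808 down [-0.  0. -1.] F [ 0.3  0.6 -0.5] q [ 0.86  0.16 -0.41  2.05  0.08  0.95  0.33] w 0.0854
side valve [{'centre': [165.3, 323.2], 'p': 0.7}] hub [{'centre': [186.9, 329.6], 'p': 0.94}] spokes [{'centre': [179.6, 317.0], 'p': 0.95}]
top valve [{'centre': [177.0, 352.3], 'p': 0.56}] hub [{'centre': [196.6, 345.7], 'p': 0.66}] spokes [{'centre': [182.7, 350.2], 'p': 0.63}]
side (np.float64(-0.09444444444444446), array([-0.25, -1.25]), np.float64(22.295743055224197), array([25.66, 24.43, 23.08, 22.3 , 22.61, 23.06, 23.62]))
top (np.float64(0.021111111111111115), array([ 0.5, -1. ]), np.float64(9.047947135235276), array([10.4 , 10.04,  9.5 ,  9.05,  9.41, 10.04, 10.44]))
```

View pics/syn3.png

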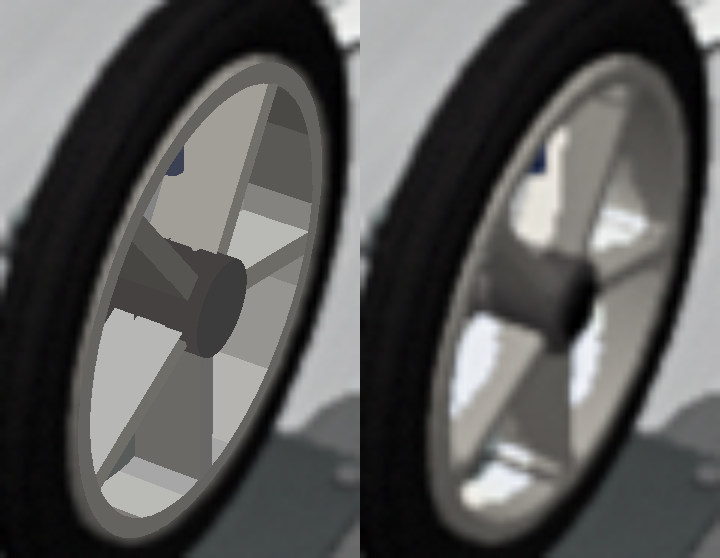

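View pics/syn4.png

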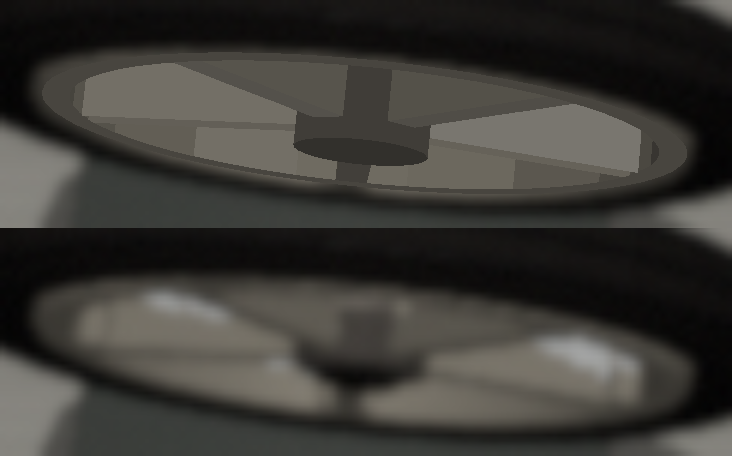

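View pics/top11.png

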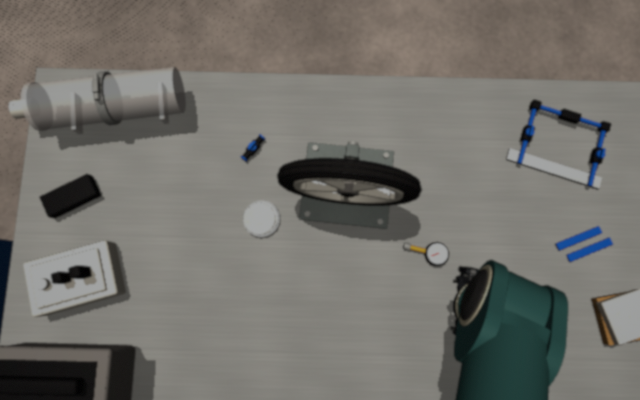

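```bash
python3 -c "
from rig import *
print(job_done(),sense()['time_s'])"
```

```text
the job is handed in; nothing more can be done
the job is handed in; nothing more can be done
```

The wheel now stands with its valve at the top, by my best estimate within about 0.02 rad. I turned it about 2.25 rad counter-clockwise, seen from the robot.

**How it was turned:** The tool could only point down, so I pushed with the outer back of the open gripper's wheel-side finger, reaching a few millimetres in past the spokes' front faces. It took five pushes:
- Two long pushes turned the wheel most of the way.
- A slow trim push followed.
- A light push the other way on the right-hand spoke moved it about 0.04 rad back, so I could compare the two sides.
- A final trim set it to the midpoint between the left and right contact heights.

I drew the fingers fully out before each new push. Forces between pushes and creep steps read under about 5 N.

**Last checks:**

| Check | Wheel angle |
|---|---|
| Left and right contact heights | about 0, give or take 0.02 rad |
| Top camera fit | +0.02 rad |
| Side camera fit | -0.09 rad |

- **Disagreement:** I gave the side camera fit little weight. It fitted the picture poorly and had read about 0.1 rad below the top camera at an earlier pose. In the side picture the blue cap and the spokes do match a model at angle 0.
- **Other things:** In the last top picture the gauge, dish and shut-off valve lie where they were at the start. The arm stood clear and touched nothing when I handed in at about 25 s.

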